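# Sort paint pots by weight into the rack

### The arm

A 7-joint arm with a two-finger parallel gripper is mounted at the origin on the work surface. World frame = base frame: x ahead of the robot, y to its left, z up, the work surface at z = 0. Lengths are in mm, angles in rad, forces in N, time in s.
With the tool pointing down it reaches from about 425 to 875 mm from the base axis. Payload 8.4 kg.
Tool frame: the origin (TCP) lies at the very end of the fingers, on their centre line; the grasp point (between the pads) lies 19 mm behind it; y points along the fingers, x is the direction in which the jaws open and shut, and the axes are right-handed (so a half turn about y gives the same grasp; the last joint's range is limited). The gripper opens to 85 mm and grips with 20 to 120 N. Pads are 22 mm wide; open, the fingers measure 114 mm over their backs; the gripper's body (76 mm by 85 mm) begins 54 mm behind the grasp point. The pads swing forward as they close: fully open they stand 13 mm farther back than shut.
Start: joints at [1.046, 0.333, 0.04, 1.465, -0.013, 1.343, -0.059], TCP at [268.457, -591.94, 207.008] pointing down, gripper open.
Joint ranges: [-2.58, 2.58], [-0.38, 2.09], [-1.3, 1.39], [0.25, 2.4], [-1.5, 4.64], [0.08, 2.09], [-2.65, 2.65]. Speed limits (rad/s): [2.22, 2.22, 2.79, 2.79, 3.14, 3.14, 3.14].

### API

Orientations are given as a unit quaternion [w, x, y, z].
In Python, from station import manip, optics gives the robot as it stands.
- The arm moves only by the tool servo_tool, never from a script. Its argument "increments" is text: rows parted by semicolons, each of 5 numbers parted by spaces: the shift along the tool's x, y, z in m, then the turn about the tool's y in degrees, then the closure, from -1 (fully open) to 1 (shut), so that 0 is half open. In form: tx ty tz yaw hand; .... A call has 1 to 10 rows; each row shifts and turns the commanded pose from where the row before left it, along the tool's axes as they then stand; what a row does not reach is not made up. A row lasts 1/8 s, in which the tool goes at most 62.5 mm and 10.7 degrees, less where a joint would pass 70% of its speed; a pose out of reach is approached as far as the arm can. A call is refused whole if a number of a shift passes 0.0625 or a number of a turn 10.7, either way. A call with a gripper value outside its range is refused whole. The fingers move at their own pace and stop on an object; "squeeze" is the grip in N (left out, the last holds). Time passes only in rows, so rows that do not move let the fingers close. It gives the time, the measured TCP pose, the force and the opening at its end, in the units of the state.
- manip.get_obs(): the state, without advancing time (a new reading comes with each control period).
- optics.snapshot(name): name is "scene" or "top"; returns a dict with "image" (480x640x3 uint8, blue, green, red), "vfov" (degrees; the focal length in pixels is half the picture's height over the tangent of half this angle, whatever the lens; pixels are square), "cx", "cy" (the principal point, pixels), "world_from_camera" (4x4, takes a point from camera to world coordinates). Camera axes: x right, y up, looking along -z (the intrinsics and any distortion apply to the point x, -y, -z); pixel columns grow to the right and rows downward; lengths in mm; the calibration is good to about 2 mm. A picture is of the moment at which its call begins. There is no depth.
- manip.job_done(): hands the job in, once; it reports no verdict.
The state is a dict: "clock": time; "joint_pos": joint angles; "joint_vel": joint speeds; "joint_efforts": joint torques, N m; "eef_pos": TCP position; "tcp_rot": TCP orientation; "force": force on the tool from outside, world axes, zero at the start; "torque": the same for the moment, N m; "gripper_width": finger opening in mm.
Only numpy, scipy, OpenCV 4.12 (cv2) and the standard library are available. Lean on these libraries where they do the work, as an engineer would, in place of code of your own. Each camera call takes 0.05 s, during which the arm holds its last target.

### The job

Two white-lidded pots of paste stand loose on the painting table; their outsides look alike, but they are filled differently. Lift each one a little to feel its weight and put it in the rack lane of its kind: 370 g or more goes with the green-lidded pot, 200 to 370 g with the yellow-lidded one, under 200 g with the red-lidded one. Set it down gently in the lane and slide it back, pushing along the pot that stands there, until the row is firmly up against the back stop: a steady push of about 10 N, never more than 20. Then let go, with the pots touching and upright, and leave everything else on the table as it is.

Things in the scene. Friction and masses are not known exactly. Their poses are not given: they have to be found in the camera images.
- pot_a_center (a point): Loose white plastic pot with a white ribbed screw lid and a grey band: body 60 mm across and 66 mm tall, lid 57 mm across on top of it, 84 mm tall in all; stands upright on the table. The point is its centre, 42 mm above its underside; z is its axis. It weighs between 80 and 480 g, drawn anew each time; its looks do not tell.
- pot_b_center (a point): A second loose pot of the same make and size; the point is its centre, 42 mm above its underside. It weighs between 80 and 480 g, drawn anew each time and on its own, so that both loose pots can belong in one lane (then the second goes in front of the first, snug against it). Which of the two stands where varies.
- stock_full_center (a point): Pot of the same make and size with a green lid and band, the full one (470 g), standing in one lane of the rack, 2 to 38 mm short of its back stop; marks the lane for pots of 370 g and more (a pot within 35 g of a limit may go in either lane). Which lane it stands in varies. The point is its centre, 42 mm above its underside.
- stock_half_center (a point): The same with a yellow lid and band, part used (285 g), in another lane, 2 to 38 mm short of its stop; marks the lane for 200 to 370 g. The point is its centre.
- stock_low_center (a point): The same with a red lid and band, nearly empty (110 g), in the remaining lane, 2 to 38 mm short of its stop; marks the lane for under 200 g. The point is its centre.
- rack: Fixed rack, board 260 (x) by 306 (y) by 10 mm, origin under its centre at table height. Three lanes along its x at y = -106, 0, +106 mm, smooth floor (friction 0.25) 10 mm above the table, 65 mm wide between strips 14 mm high, open at the front (-x), flared there. At each lane's back an adjustable stop 46 mm high with a foam face yielding 8 N/mm; the face lies at x = 75 to 99 mm, set anew each time and not given.
- bowl: White water bowl, 110 mm across, 55 mm tall, origin under its centre; a bystander.
- bottle: White bottle with a red label, 60 mm across, 170 mm tall, origin under its centre; a bystander.
- hake: Wide flat brush lying down, about 215 mm long, handle towards its -x, origin at its shoulder on the table; a bystander.
- marker: Blue marker lying down, 130 mm long, 12 mm thick, along its x, origin under its middle; a bystander.

How it is judged:
By the outcome, as a careful person would: the job done as asked, in the order asked, and still so for the second after the job is handed in, with the robot touching nothing.
It also fails if it takes over 72 s, if anything falls off the work surface, if the arm or the gripper's body presses on something with over 40 N, if the wrist force passes 120 N, or if a joint passes its speed limit or range.

## Working session

There is one attempt and no reset: what is moved stays moved. The work goes in short steps, Python scripts to look and compute and a tool call to move; the robot and the scene stay as the last step left them, time stands still between calls to the robot, and variables do not carry over. Pictures are saved under pics/ and viewed, and the job is handed in when it is done.

Besides the shell and the picture viewer there is one more tool, called after "Emit:" as name(argument=value, ...), one argument or row to a line, values as JSON. servo_tool: Moves the arm, as the interface text tells. Its arguments: {"type":"object","properties":{"increments":{"type":"string"},"squeeze":{"type":"number"}},"required":["increments"]}

```bash
ls; mkdir -p pics
python3 - <<'E'
from station import manip, optics
import cv2
o=manip.get_obs(); print(o)
for n in("scene","top"):
    s=optics.snapshot(n); cv2.imwrite(f"pics/{n}0.png",s["image"]); print({k:v for k,v in s.items() if k!="image"})
E
```

```text
pics
{'clock': 0.0, 'joint_pos': array([ 1.04582382,  0.33390138,  0.03987837,  1.46627201, -0.01337606,
        1.34324322, -0.05851059]), 'joint_vel': array([-8.82013501e-04,  6.96864396e-04, -5.13668501e-04,  5.27669110e-04,
        4.37489012e-04, -6.85642968e-05, -1.35791214e-03]), 'joint_efforts': array([ 1.11095414e-03, -6.58548260e+01,  1.36638869e+00, -4.05567884e+01,
        1.70092704e-02,  1.22856672e-02, -2.92735206e-05]), 'eef_pos': array([ 268.23218703, -591.55435858,  206.12713187]), 'tcp_rot': array([ 0.59460678, -0.59408967,  0.38356601, -0.38259295]), 'force': array([0.41761147, 0.45087325, 0.13049158]), 'torque': array([ 0.01910445,  0.04984019, -0.00137131]), 'gripper_width': 85.6816506295393}
{'vfov': 44.465999072994784, 'cx': 325.8530685366896, 'cy': 236.8428583144724, 'world_from_camera': array([[-7.46056998e-01, -3.74609523e-01,  5.50514905e-01,
         1.30441441e+03],
       [ 6.65815899e-01, -4.31328834e-01,  6.08805901e-01,
         8.01882537e+02],
       [ 9.38846431e-03,  8.20745480e-01,  5.71216872e-01,
         8.01445704e+02],
       [ 0.00000000e+00,  0.00000000e+00,  0.00000000e+00,
         1.00000000e+00]])}
{'vfov': 43.93194855678043, 'cx': 322.884016814767, 'cy': 236.089772812378, 'world_from_camera': array([[-2.16062479e-02,  9.88006220e-01, -1.52894992e-01,
         3.53282715e+02],
       [-9.99764857e-01, -2.10699510e-02,  5.12720974e-03,
         9.27005462e-01],
       [ 1.84422511e-03,  1.52969820e-01,  9.88229140e-01,
         1.68455432e+03],
       [ 0.00000000e+00,  0.00000000e+00,  0.00000000e+00,
         1.00000000e+00]])}
```

View pics/scene0.png

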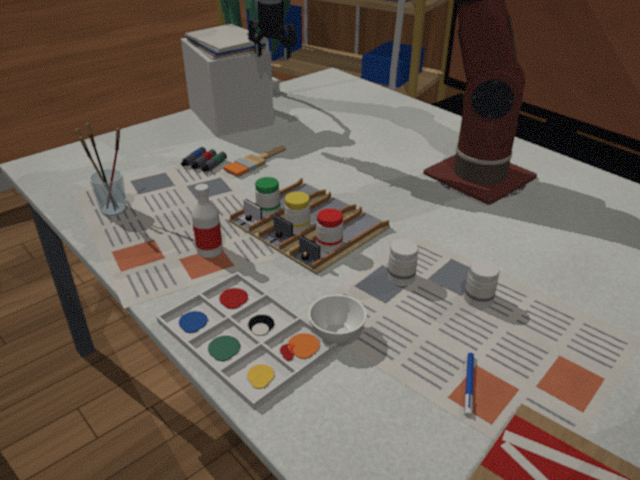

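View pics/top0.png

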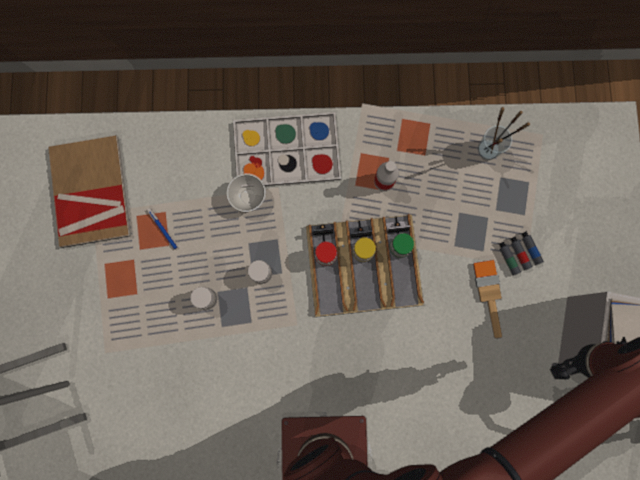

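Run:
```python
import cv2
t=cv2.imread("pics/top0.png"); 
cv2.imwrite("pics/top_rack0.png",cv2.resize(t[200:330,290:440],None,fx=5,fy=5,interpolation=cv2.INTER_CUBIC)[:600])
cv2.imwrite("pics/top_pots0.png",cv2.resize(t[240:330,160:300],None,fx=5,fy=5,interpolation=cv2.INTER_CUBIC))
s=cv2.imread("pics/scene0.png")
cv2.imwrite("pics/scene_rack0.png",cv2.resize(s[165:285,215:405],None,fx=4,fy=4,interpolation=cv2.INTER_CUBIC))
cv2.imwrite("pics/scene_pots0.png",cv2.resize(s[220:320,365:525],None,fx=5,fy=5,interpolation=cv2.INTER_CUBIC))
```

```text
(no output)
```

View pics/top_rack0.png

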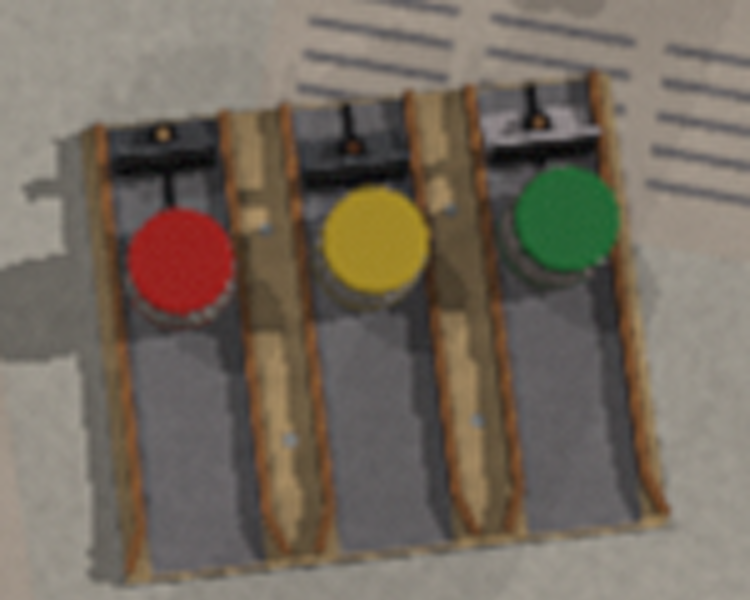

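View pics/top_pots0.png

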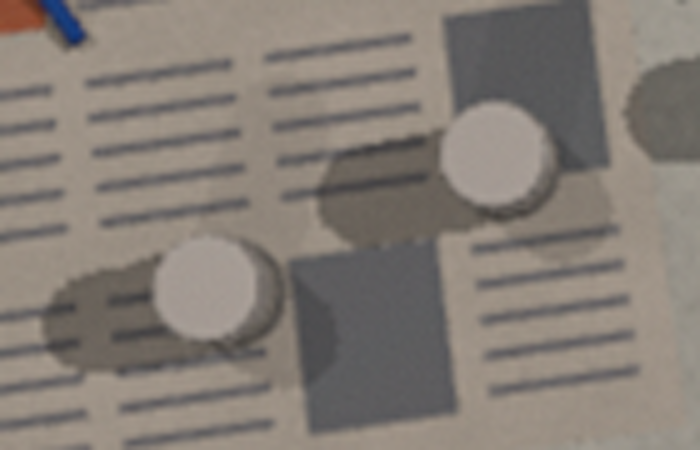

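View pics/scene_rack0.png

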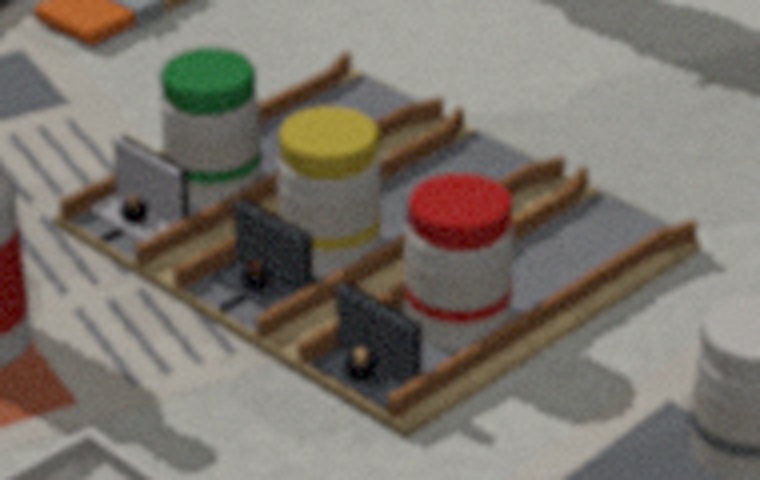

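View pics/scene_pots0.png

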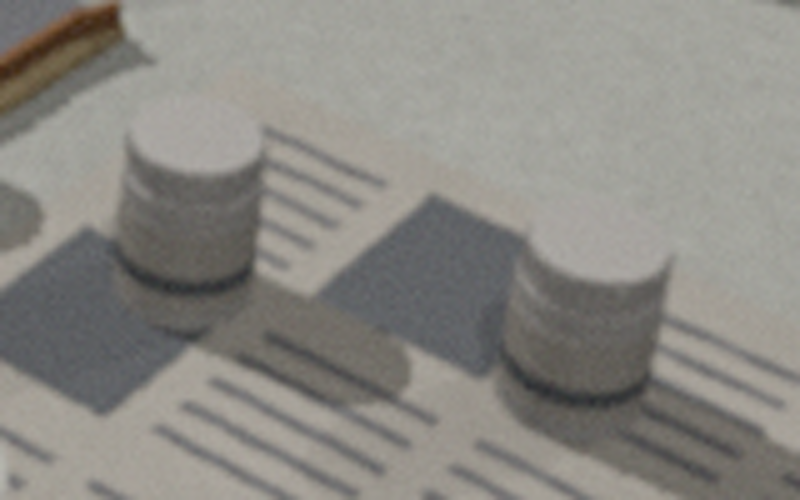

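```bash
cat > h.py <<'E'
import numpy as np
C={}
C['top']=dict(vfov=43.93194855678043,cx=322.884016814767,cy=236.089772812378,M=np.array([[-2.16062479e-02,9.88006220e-01,-1.52894992e-01,3.53282715e+02],[-9.99764857e-01,-2.10699510e-02,5.12720974e-03,9.27005462e-01],[1.84422511e-03,1.52969820e-01,9.88229140e-01,1.68455432e+03],[0,0,0,1]]))
C['scene']=dict(vfov=44.465999072994784,cx=325.8530685366896,cy=236.8428583144724,M=np.array([[-7.46056998e-01,-3.74609523e-01,5.50514905e-01,1.30441441e+03],[6.65815899e-01,-4.31328834e-01,6.08805901e-01,8.01882537e+02],[9.38846431e-03,8.20745480e-01,5.71216872e-01,8.01445704e+02],[0,0,0,1]]))
def f(c): return 240/np.tan(np.radians(C[c]['vfov']/2))
def ray(c,u,v):
    k=C[c]; d=np.array([(u-k['cx'])/f(c),-(v-k['cy'])/f(c),-1]); return k['M'][:3,3],k['M'][:3,:3]@d
def onz(c,u,v,z):
    o,d=ray(c,u,v); return o+d*(z-o[2])/d[2]
def proj(c,P):
    k=C[c]; p=k['M'][:3,:3].T@(np.asarray(P,float)-k['M'][:3,3]); return np.array([k['cx']+f(c)*p[0]/-p[2],k['cy']-f(c)*p[1]/-p[2]])
E
python3 - <<'E'
from h import *
np.set_printoptions(suppress=True,precision=1)
T=lambda x,y,ox,oy,k:((x+.5)/k-.5+ox,(y+.5)/k-.5+oy)
for n,x,y,ox,oy,z,sx,sy in [("red",182,261,290,200,94,460,207),("yel",376,240,290,200,94,328,137),("grn",567,218,290,200,94,209,77)]:
    print(n,onz('top',*T(x,y,ox,oy,5),z),onz('scene',*T(sx,sy,215,165,4),z))
for n,x,y,sx,sy in [("L",207,288,599,243),("R",497,155,196,135)]:
    print(n,onz('top',*T(x,y,160,240,5),84),onz('scene',*T(sx,sy,365,220,5),84))
print("rack")
for n,x,y,z in [("FLbottomTop",128,580,10),("FR",668,522,10),("BL",97,127,24),("BR",600,73,24)]:
    print(n,onz('top',*T(x,y,290,200,5),z))
for n,x,y,z in [("scene FL",697,250,10),("scene BL",405,432,0),("scene BR",60,222,10)]:
    print(n,onz('scene',*T(x,y,215,165,4),z))
E
```

```text
red [556.4 -14.8  94. ] [563.3  -6.   94. ]
yel [ 565.5 -119.7   94. ] [ 571.1 -111.9   94. ]
grn [ 575.3 -223.2   94. ] [ 581. -213.   94.]
L [442.3 322.6  84. ] [447.1 326.4  84. ]
R [510.4 166.9  84. ] [513.5 170.9  84. ]
rack
FLbottomTop [388.4  18.5  10. ]
FR [ 414.1 -284.3   10. ]
BL [642.8  30.9  24. ]
BR [ 667.9 -255.3   24. ]
scene FL [399.   27.7  10. ]
scene BL [640.2  36.    0. ]
scene BR [ 672.1 -250.1   10. ]
```

Run:
```python
import cv2,numpy as np
t=cv2.cvtColor(cv2.imread("pics/top0.png"),6).astype(float)
t=cv2.GaussianBlur(t,(0,0),1.5)
def edge(cols,lo,hi):
    r=[]
    for u in cols:
        g=np.diff(t[lo(u):hi(u),u]); i=np.argmax(np.abs(g)); 
        if 0<i<len(g)-1:
            a,b,c=abs(g[i-1]),abs(g[i]),abs(g[i+1]); i=i+.5*(a-c)/(a-2*b+c)
        r.append((u,lo(u)+i+.5))
    return np.array(r)
# table top edge
e=edge(range(5,640,25),lambda u:int(114-u*0.02)-14+0,lambda u:int(114-u*0.02)+14)
p=np.polyfit(e[:,0],e[:,1],1); print("table",p); print(np.round(e[:,1]-np.polyval(p,e[:,0]),1), e[:,1].round(1))
# floor/dark edge at ~60 
e=edge(range(5,640,25),lambda u:52,lambda u:82)
p=np.polyfit(e[:,0],e[:,1],1); print(np.round(e[:,1]-np.polyval(p,e[:,0]),1),e[:,1].round(1))
```

```text
table [-2.13736353e-02  1.14507711e+02]
[ 0.1  0.   0.1 -0.   0.1 -0.   0.1  0.   0.1  0.  -0.1  0.  -0.2  0.1
 -0.1 -0.3  0.  -0.3 -0.1  0.1 -0.1  0.2  0.2 -0.   0.2  0. ] [114.5 113.9 113.4 112.8 112.3 111.7 111.3 110.7 110.2 109.6 108.9 108.5
 107.8 107.5 106.9 106.1 105.9 105.  104.6 104.4 103.7 103.3 102.8 102.1
 101.8 101.1]
[ 4.4  3.8  3.2  2.6  2.   1.5  0.7  0.1 -0.4 -1.1 -1.8 -2.4 -3.1 -3.7
 -4.3 -4.9 -5.9 -6.  -6.1 -6.2  2.7  2.   1.4  0.9  0.2 20.4] [61.2 60.7 60.2 59.7 59.2 58.8 58.2 57.6 57.2 56.6 56.  55.5 54.9 54.4
 53.9 53.4 52.5 52.5 52.5 52.5 61.5 60.9 60.4 60.  59.4 79.7]
```

Run:
```python
from h import *
import cv2
from station import manip
from scipy.spatial.transform import Rotation as R
np.set_printoptions(suppress=True,precision=3)
o=manip.get_obs(); q=o['tcp_rot']; M=R.from_quat(q[[1,2,3,0]]).as_matrix(); print(M)
print(o['clock'])
P=o['eef_pos']
for n in('top','scene'):
    im=cv2.imread(f'pics/{n}0.png')
    a=proj(n,P); b=[proj(n,P-19*M[:,1]+s*43*M[:,0]) for s in(-1,1)]; print(n,a,b)
    x0=int(np.clip(a[0]-50,0,540)); y0=int(np.clip(a[1]-50,0,380)); 
    c=cv2.resize(im[y0:y0+100,x0:x0+100],None,fx=5,fy=5,interpolation=cv2.INTER_CUBIC); c=cv2.convertScaleAbs(c,alpha=2)
    for p in [a]+b: cv2.drawMarker(c,tuple(int(v) for v in ((p-[x0,y0]+.5)*5-.5)),(0,255,0),0,12,1)
    cv2.imwrite(f'pics/g_{n}.png',c)
```

```text
[[ 0.413 -0.001  0.911]
 [-0.911  0.001  0.413]
 [-0.001 -1.    -0.   ]]
0.1
top [565.437 358.147] [array([553.013, 366.435]), array([584.204, 350.667])]
scene [272.321  69.711] [array([284.919,  65.473]), array([259.367,  61.427])]
```

View pics/g_top.png

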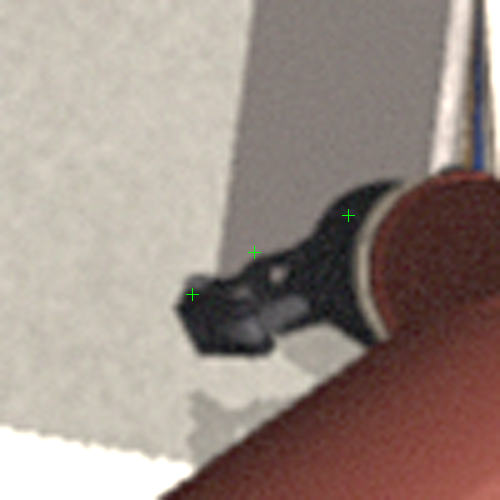

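View pics/g_scene.png

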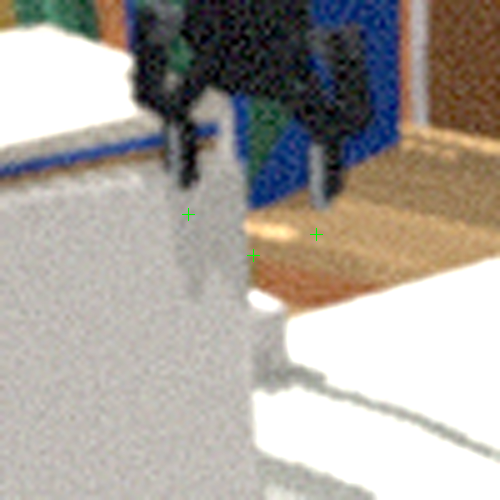

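Run:
```python
import cv2,numpy as np
t=cv2.cvtColor(cv2.imread("pics/scene0.png"),6).astype(float)
t=cv2.GaussianBlur(t,(0,0),1.2)
def along(p0,p1,h=8,n=30):
    p0=np.array(p0,float);p1=np.array(p1,float);d=(p1-p0)/np.linalg.norm(p1-p0);nn=np.array([-d[1],d[0]])
    r=[]
    for s in np.linspace(0,1,n):
        c=p0+s*(p1-p0); k=np.arange(-h,h+.01,.25)
        pts=(c+k[:,None]*nn).astype(np.float32)
        v=cv2.remap(t.astype(np.float32),pts[:,0],pts[:,1],1).ravel()
        g=np.abs(np.diff(v));r.append(k[np.argmax(g)]+.125)
    r=np.array(r);s=np.linspace(0,1,n)
    q=np.polyfit(s,r,1);print(np.round(r-np.polyval(q,s),1), np.round(r,1))
along((8,163),(312,476))
along((12,160),(180,112))
along((345,72),(425,102))
along((530,143),(635,185))
```

```text
[ 3.   3.5  3.8  4.1  4.4  4.8  5.1  2.1 -6.8 -0.5 -8.7 -6.9 -4.8 -5.3
 -0.2  0.1 -0.8 -5.  -2.2 -2.9 -3.8 -4.5 -5.2 -1.9 10.4  4.5 -2.  -3.9
 10.4  9. ] [ 7.6  7.9  7.9  7.9  7.9  7.9  7.9  4.6 -4.6  1.4 -7.1 -5.6 -3.9 -4.6
  0.1  0.1 -1.1 -5.6 -3.1 -4.1 -5.4 -6.4 -7.4 -4.4  7.6  1.4 -5.4 -7.6
  6.4  4.6]
[-0.6  0.1  0.1 -0.9 -0.1 -0.6 -0.8  0.2 -0.6 -0.3 -0.3 -0.3  2.2  0.5
  0.2 -0.3 -0.5  0.   7.3 -0.7  0.  -0.2 -1.  -0.2 -0.7  0.3 -0.7 -0.7
 -1.2 -0.4] [-0.6  0.1  0.1 -0.9 -0.1 -0.6 -0.9  0.1 -0.6 -0.4 -0.4 -0.4  2.1  0.4
  0.1 -0.4 -0.6 -0.1  7.1 -0.9 -0.1 -0.4 -1.1 -0.4 -0.9  0.1 -0.9 -0.9
 -1.4 -0.6]
[-0.1 -0.1 -0.1  0.3 -0.2  0.1  0.5  0.   0.  -0.   0.2 -0.3 -0.3 -0.3
  0.2 -0.1  0.4  0.3 -0.2 -0.2  0.   0.  -0.5 -0.5  0.5  0.2 -0.3  0.2
  0.2  0.1] [-0.4 -0.4 -0.4  0.1 -0.4 -0.1  0.4 -0.1 -0.1 -0.1  0.1 -0.4 -0.4 -0.4
  0.1 -0.1  0.4  0.4 -0.1 -0.1  0.1  0.1 -0.4 -0.4  0.6  0.4 -0.1  0.4
  0.4  0.4]
[ 0.1 -0.1 -0.2  0.3  0.2 -0.  -0.2 -0.1  0.2  0.  -0.7 -0.1  0.2  0.3
  0.1 -0.   0.3  0.3 -0.6 -0.  -0.2  0.4 -0.3  0.  -0.1 -0.1  0.3  0.1
 -0.1 -0. ] [-0.9 -1.1 -1.4 -0.9 -1.1 -1.4 -1.6 -1.6 -1.4 -1.6 -2.4 -1.9 -1.6 -1.6
 -1.9 -2.1 -1.9 -1.9 -2.9 -2.4 -2.6 -2.1 -2.9 -2.6 -2.9 -2.9 -2.6 -2.9
 -3.1 -3.1]
```

Emit:
servo_tool(
  increments="-0.02 0 0.02 10 -1; -0.03 0 0.03 9.5 -1; -0.045 0 0.04 0 -1; -0.045 0 0.04 0 -1; -0.045 0 0.04 0 -1; -0.045 0 0.04 0 -1; -0.045 0 0.04 0 -1; -0.06 0 0.01 0 -1; -0.06 0 0.01 0 -1; -0.06 0 0.005 0 -1",
)

```text
clock: 1.35
eef_pos: [489.5, -104.1, 206.7]
tcp_rot: [-0.521, 0.521, -0.478, 0.478]
force: [1.0, 0.1, -0.6]
gripper_width: 85.4
```

```bash
cat > st.py <<'E'
import sys,numpy as np
from station import manip
from scipy.spatial.transform import Rotation as R
np.set_printoptions(suppress=True,precision=2)
def st(tgt=None):
    o=manip.get_obs(); q=o['tcp_rot']; M=R.from_quat(q[[1,2,3,0]]).as_matrix()
    print("t",round(o['clock'],2),"p",o['eef_pos'],"jawdeg",np.degrees(np.arctan2(M[1,0],M[0,0])).round(2),"tilt",np.degrees(np.arccos(-M[2,1])).round(2),"F",o['force'],"Ftool",M.T@o['force'],"w",round(o['gripper_width'],2))
    if tgt is not None:
        t=np.array(tgt,float); print("delta tool m",(M.T@(t-o['eef_pos'])/1000).round(4))
    return o,M
if __name__=="__main__":
    st([float(a) for a in sys.argv[1:4]] if len(sys.argv)>3 else None)
E
python3 st.py 510 167 206
```

```text
t 1.35 p [ 489.47 -104.06  206.73] jawdeg -85.09 tilt 0.02 F [ 1.03  0.09 -0.61] Ftool [-0.    0.61  1.04] w 85.37
delta tool m [-0.27  0.    0.04]
```

Emit:
servo_tool(
  increments="-0.06 0 0.01 0 -1; -0.06 0.01 0.01 0 -1; -0.06 0.02 0.01 0 -1; -0.05 0.02 0.01 0 -1; -0.04 0 0 0 -1; 0 0 0 0 -1",
)

```text
clock: 2.1
eef_pos: [505.1, 168.5, 157.1]
tcp_rot: [0.522, -0.522, 0.477, -0.476]
force: [0.1, -0.3, -0.1]
gripper_width: 85.4
```

```bash
cat > look.py <<'E'
import sys,cv2
from h import *
from st import st
from station import optics
tag=sys.argv[1]; k=4; w=int(sys.argv[2]) if len(sys.argv)>2 else 75
o,M=st(); P=o['eef_pos']
for n in('top','scene'):
    im=optics.snapshot(n)['image']; cv2.imwrite(f'pics/{n}_{tag}.png',im)
    a=proj(n,P); x0=int(np.clip(a[0]-w,0,640-2*w)); y0=int(np.clip(a[1]-w,0,480-2*w)); print(n,a.round(1),'crop off',x0,y0)
    c=cv2.resize(im[y0:y0+2*w,x0:x0+2*w],None,fx=k,fy=k,interpolation=cv2.INTER_CUBIC); c=cv2.convertScaleAbs(c,alpha=1.6)
    if n=='top': allc=c
    for s,b in [(0,0),(-1,13),(1,13)]:
        p=proj(n,P-b*M[:,1]+s*o['gripper_width']/2*M[:,0]); cv2.drawMarker(c,tuple(int(v) for v in ((p-[x0,y0]+.5)*k-.5)),(0,255,0),0,8,1)
    cv2.imwrite(f'pics/{n}c_{tag}.png',c[:600,:800])
E
python3 look.py h1
```

```text
t 2.1 p [505.05 168.55 157.06] jawdeg -84.77 tilt 0.1 F [ 0.1  -0.32 -0.06] Ftool [0.33 0.06 0.07] w 85.38
top [255.4 270. ] crop off 180 194
scene [408.8 215.3] crop off 333 140
```

View pics/topc_h1.png

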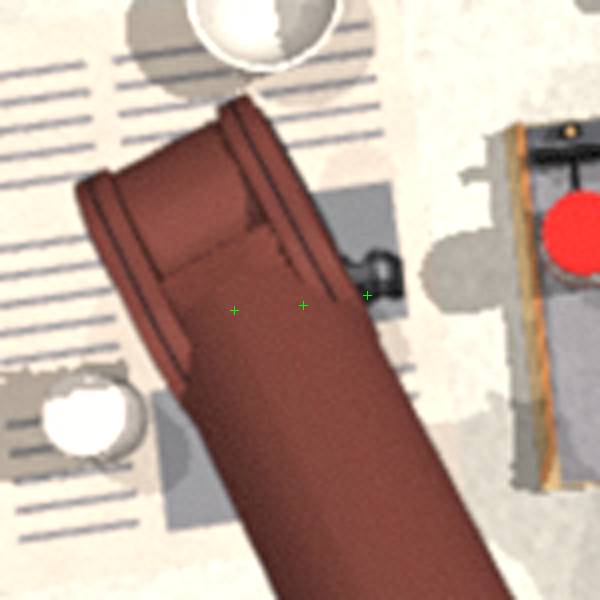

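View pics/scenec_h1.png

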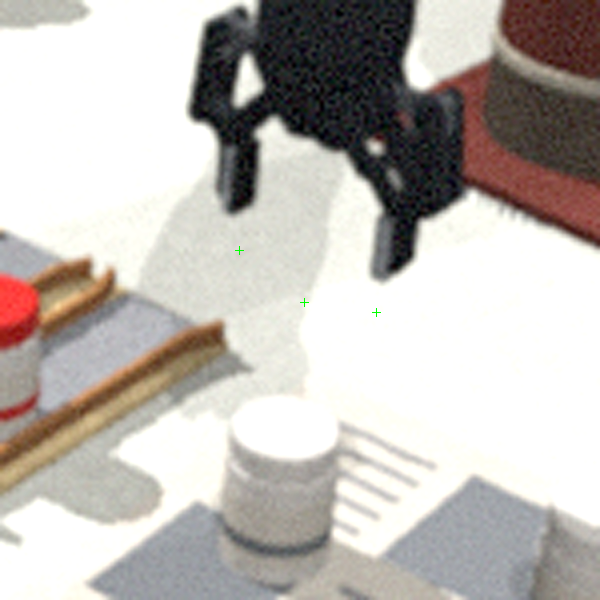

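Run:
```python
from h import *
from st import st
o,M=st();P=o['eef_pos']
for b in (13,40,60,80,100):
    q=P-b*M[:,1]+57*M[:,0]; print(b,((proj('top',q)-[180,194]+.5)*4).round(),((proj('scene',q)-[333,140]+.5)*4).round())
print(proj('scene',[510.4,166.9,84]),proj('scene',[442.3,322.6,84]),proj('scene',[565.5,-119.7,94]))
```

```text
t 2.2 p [506.12 164.59 157.2 ] jawdeg -85.06 tilt 0.04 F [-0.24 -0.93  0.51] Ftool [ 0.91 -0.51 -0.32] w 85.42
13 [397. 293.] [212. 238.]
40 [393. 288.] [215. 193.]
60 [391. 285.] [218. 159.]
80 [389. 281.] [221. 124.]
100 [386. 278.] [224.  89.]
[403.37 245.18] [484.26 266.37] [296.34 196.75]
```

```bash
python3 st.py 512 168 80
```

```text
t 2.2 p [506.12 164.59 157.2 ] jawdeg -85.06 tilt 0.04 F [-0.24 -0.93  0.51] Ftool [ 0.91 -0.51 -0.32] w 85.42
delta tool m [-0.    0.08  0.01]
```

Emit:
servo_tool(
  increments="-0.003 0.025 0.006 0 -1; 0 0.025 0 0 -1; 0 0.027 0 0 -1; 0 0 0 0 -1; 0 0 0 0 -1",
)

```text
clock: 2.82
eef_pos: [512.8, 167.6, 81.6]
tcp_rot: [0.521, -0.52, 0.478, -0.479]
force: [0.2, 1.0, 0.7]
gripper_width: 85.3
```

```bash
sed -i 's/precision=2/precision=4/' st.py; python3 look.py h2 60
```

```text
t 2.83 p [512.7839 167.6192  81.5581] jawdeg -85.18 tilt 0.06 F [0.1941 0.955  0.6813] Ftool [-0.9353 -0.681   0.2744] w 85.29
top [258.8 269.8] crop off 198 209
scene [402.8 246.7] crop off 342 186
```

View pics/scenec_h2.png

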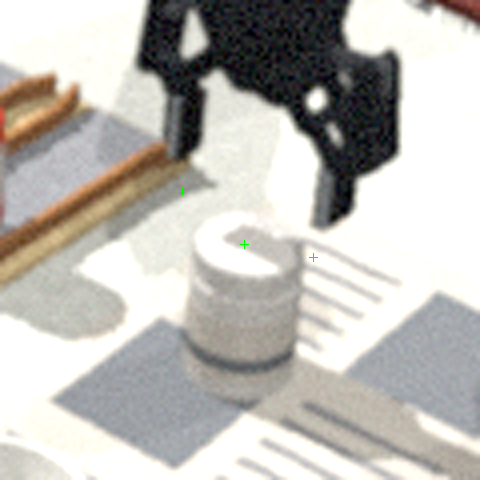

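Emit:
servo_tool(
  increments="0 0.012 0 0 -1; 0 0.012 0 0 -1; 0 0 0 0 -1",
)

```text
clock: 3.3
eef_pos: [511.0, 167.9, 55.1]
tcp_rot: [-0.52, 0.522, -0.479, 0.478]
force: [-0.3, 0.0, 0.9]
gripper_width: 85.4
```

```bash
python3 look.py h3 60
```

```text
t 3.3 p [511.023  167.9031  55.0689] jawdeg -85.1 tilt 0.14 F [-0.2641  0.0476  0.8523] Ftool [-0.0697 -0.8517 -0.2612] w 85.36
top [259.7 271.4] crop off 199 211
scene [402.4 256.5] crop off 342 196
```

View pics/scenec_h3.png

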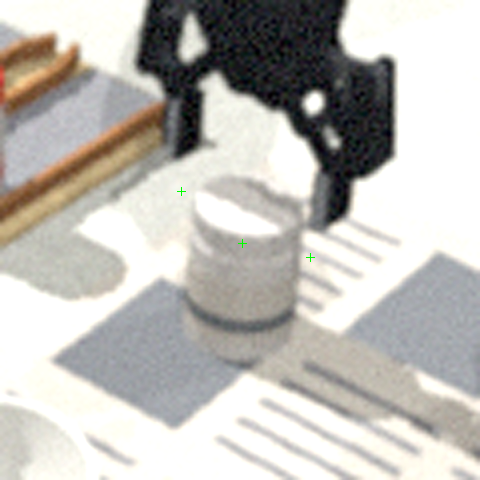

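Emit:
servo_tool(
  increments="0 0.01 0 0 -1; 0 0.01 0 0 -1; 0 0 0 0 -1",
)

```text
clock: 3.78
eef_pos: [511.3, 167.9, 35.4]
tcp_rot: [-0.52, 0.521, -0.479, 0.478]
force: [-0.6, 0.9, 0.5]
gripper_width: 85.5
```

```bash
python3 look.py h4 60
```

```text
t 3.77 p [511.2597 167.9493  35.3577] jawdeg -85.1 tilt 0.11 F [-0.611   0.9307  0.4831] Ftool [-0.9793 -0.4823 -0.5303] w 85.48
top [260.5 272. ] crop off 200 211
scene [401.5 264. ] crop off 341 203
```

View pics/scenec_h4.png

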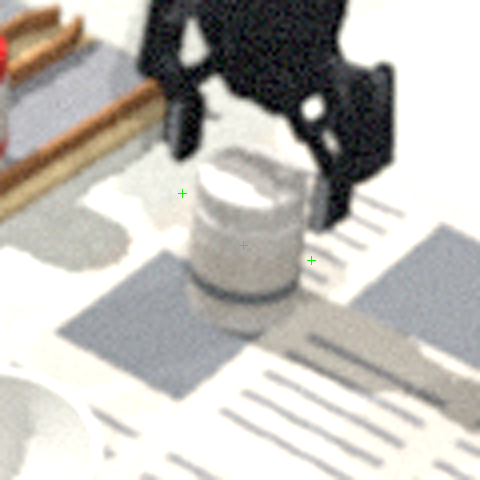

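View pics/topc_h4.png

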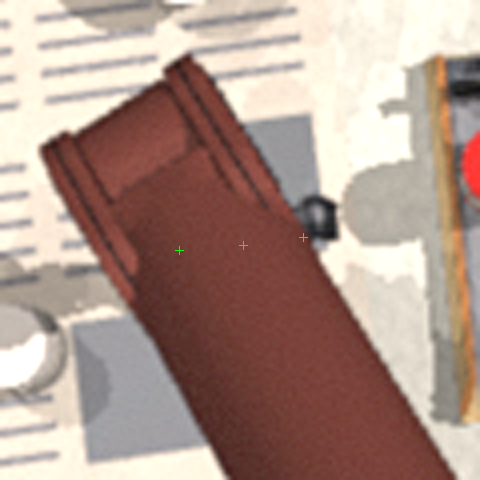

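Emit:
servo_tool(
  increments="0 0.007 0 0 -1; 0 0.006 0 0 -1; 0 0 0 0 -1",
)

```text
clock: 4.25
eef_pos: [511.6, 168.1, 22.9]
tcp_rot: [-0.521, 0.521, -0.478, 0.478]
force: [-0.1, 0.5, -0.9]
gripper_width: 85.3
```

```bash
python3 look.py h5 60
```

```text
t 4.25 p [511.6052 168.0897  22.8734] jawdeg -85.1 tilt 0.06 F [-0.1207  0.4997 -0.9017] Ftool [-0.5083  0.9017 -0.0766] w 85.27
top [260.9 272.3] crop off 200 212
scene [401.  268.7] crop off 341 208
```

View pics/scenec_h5.png

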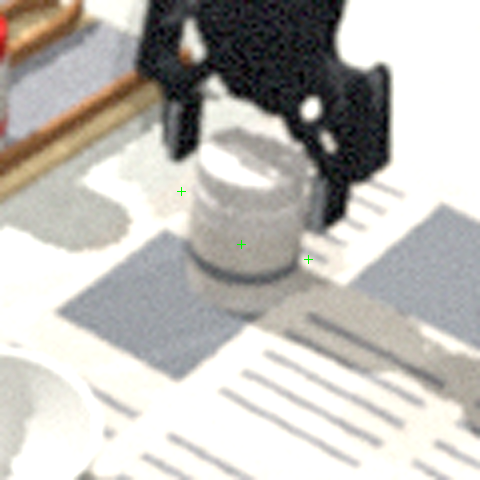

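Emit:
servo_tool(
  increments="0 0.007 0 0 -1; 0 0 0 0 -0.5; 0 0 0 0 -0.2; 0 0 0 0 0; 0 0 0 0 0",
  squeeze=30,
)

```text
clock: 4.97
eef_pos: [512.0, 168.2, 16.5]
tcp_rot: [-0.521, 0.521, -0.478, 0.478]
force: [0.2, -0.3, -1.0]
gripper_width: 59.4
```

```bash
python3 look.py h6 60
```

```text
t 4.97 p [512.023  168.1976  16.4999] jawdeg -85.11 tilt 0.0 F [ 0.1935 -0.3204 -1.0371] Ftool [0.3357 1.0371 0.1656] w 59.39
top [261.  272.3] crop off 201 212
scene [400.7 271.1] crop off 340 211
```

View pics/scenec_h6.png

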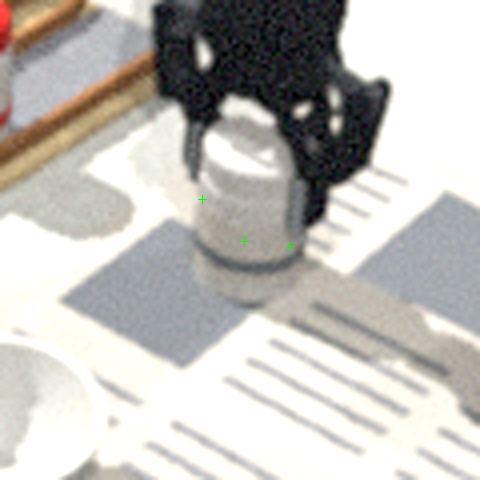

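Emit:
servo_tool(
  increments="0 0 0 0 0.3; 0 0 0 0 0.3; 0 -0.01 0 0 0.3; 0 -0.02 0 0 0.3; 0 -0.02 0 0 0.3; 0 0 0 0 0.3; 0 0 0 0 0.3; 0 0 0 0 0.3",
  squeeze=40,
)

```text
clock: 6.08
eef_pos: [511.5, 168.0, 65.7]
tcp_rot: [-0.52, 0.521, -0.478, 0.478]
force: [0.0, 0.1, -1.4]
gripper_width: 58.3
```

```bash
cat > avg.py <<'E'
import sys
from st import *
from station import optics
import cv2
n=int(sys.argv[1]); L=[];J=[]
for i in range(n):
    im=optics.snapshot('scene')['image']; o=manip.get_obs(); L.append(o['force']); J.append(np.r_[o['joint_efforts']])
L=np.array(L);print("mean",L.mean(0),"sd",L.std(0,ddof=1),"sem",L.std(0,ddof=1)/n**.5)
print("eff",np.mean(J,0),np.std(J,0))
if len(sys.argv)>2: cv2.imwrite(f"pics/{sys.argv[2]}.png",im)
st()
E
python3 avg.py 16 lift1
```

```text
mean [ 0.0784 -0.0193 -1.061 ] sd [0.5531 0.4839 0.4375] sem [0.1383 0.121  0.1094]
eff [  0.0021 -52.4928  -5.0157 -35.6548   0.0148   0.0038  -0.0007] [0.0076 0.0806 0.0072 0.03   0.0007 0.0017 0.0008]
t 6.88 p [512.0673 168.2428  66.5343] jawdeg -85.11 tilt 0.0 F [ 0.0925  0.5293 -0.7083] Ftool [-0.5195  0.7083  0.1373] w 58.62
```

View pics/lift1.png

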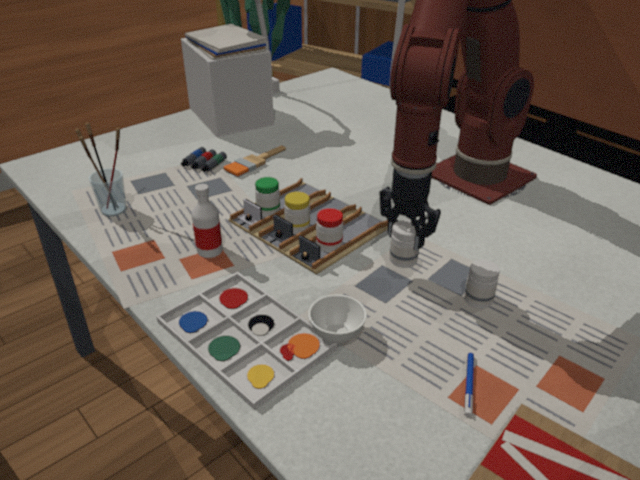

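Run:
```python
import cv2,numpy as np
t=cv2.imread("pics/top0.png")
c=cv2.resize(t[248:322,300:374],None,fx=8,fy=8,interpolation=cv2.INTER_CUBIC); cv2.imwrite("pics/top_red8.png",cv2.convertScaleAbs(c,alpha=1.6))
s=cv2.imread("pics/scene0.png")
c=cv2.resize(s[195:270,300:400],None,fx=8,fy=8,interpolation=cv2.INTER_CUBIC); cv2.imwrite("pics/scene_red8.png",cv2.convertScaleAbs(c,alpha=1.6))
```

```text
(no output)
```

View pics/top_red8.png

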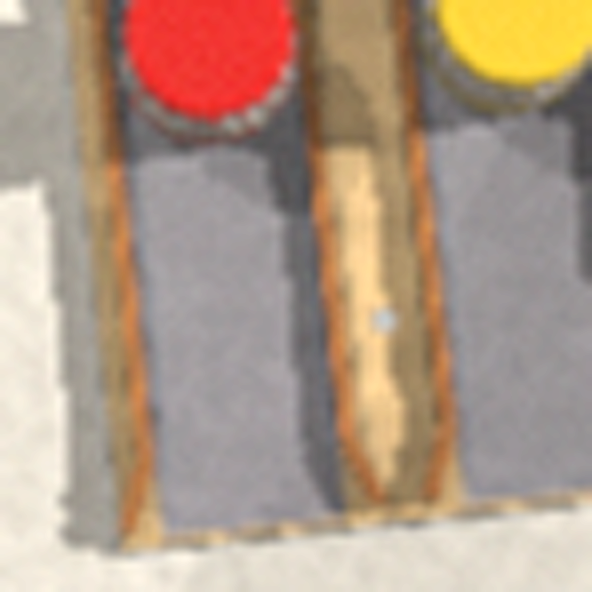

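View pics/scene_red8.png

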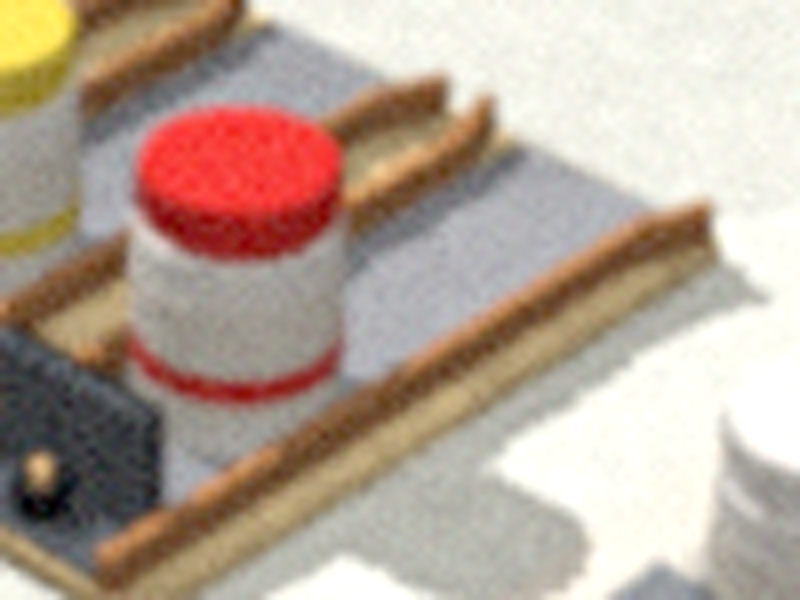

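Run:
```python
from h import *
np.set_printoptions(suppress=True,precision=2)
T=lambda x,y:((x+.5)/8-.5+300,(y+.5)/8-.5+248)
a=onz('top',*T(225,250),24);b=onz('top',*T(245,400),24);print(a,b,np.degrees(np.arctan2(*(a-b)[[1,0]])))
for n,p,q,z in [("L strip inner top",(122,100),(151,420),24),("R strip inner",(301,80),(343,400),24),("Ylane L inner",(412,80),(447,400),24),("board front",(120,548),(592,492),10),("strip L outer",(100,100),(128,440),24)]:
    A=onz('top',*T(*p),z);B=onz('top',*T(*q),z);print(n,A,B,np.degrees(np.arctan2(*(A-B)[[1,0]])))
# all-pot lids colour centroids
import cv2
im=cv2.imread('pics/top0.png');hsv=cv2.cvtColor(im,cv2.COLOR_BGR2HSV)
for n,lo,hi,box in [('red',0,8,(310,235,345,270)),('yel',20,35,(345,230,385,270)),('grn',50,80,(385,225,420,265))]:
    x0,y0,x1,y1=box; h=hsv[y0:y1,x0:x1]; m=((h[...,0]>=lo)&(h[...,0]<=hi)&(h[...,1]>140)&(h[...,2]>50)).astype(np.uint8)
    k,l,s,c=cv2.connectedComponentsWithStats(m); i=1+np.argmax(s[1:,4]); 
    cs,_=cv2.findContours((l==i).astype(np.uint8),0,1); e=cv2.minEnclosingCircle(cs[0])
    print(n,s[i],c[i]+[x0,y0],onz('top',*(c[i]+[x0,y0]),94),2*np.sqrt(s[i,4]/np.pi)*2.68)
```

```text
[489.2  -18.49  24.  ] [436.9  -24.25  24.  ] 6.281439259725956
L strip inner top [542.62  16.43  24.  ] [430.69   8.54  24.  ] 4.029251764590403
R strip inner [548.33 -46.53  24.  ] [436.17 -58.29  24.  ] 5.986356841427301
Ylane L inner [547.5  -85.49  24.  ] [435.39 -94.42  24.  ] 4.5552927340205045
board front [387.16  20.33  10.  ] [ 403.   -144.92   10.  ] 95.47362674259752
strip L outer [542.78  24.14  24.  ] [423.96  16.66  24.  ] 3.601758216325174
red [  6   7  22  21 348] [325.81 251.82] [556.34 -14.29  94.  ] 56.4130363101015
yel [  9   7  22  22 362] [364.7  247.47] [ 565.9  -119.41   94.  ] 57.53659257907364
grn [  8   9  20  20 312] [402.88 243.47] [ 574.6  -222.87   94.  ] 53.415481840988946
```

Emit:
servo_tool(
  increments="0.02 0 -0.006 0 0.3; 0.04 0 -0.012 0 0.3; 0.04 0 -0.012 0 0.3; 0.04 0 -0.012 0 0.3; 0.03 0 -0.01 0 0.3; 0.016 0 -0.004 0 0.3; 0 0 0 0 0.3; 0 0 0 0 0.3",
)

```text
clock: 7.88
eef_pos: [472.4, -20.8, 66.6]
tcp_rot: [0.521, -0.521, 0.478, -0.478]
force: [0.0, -0.2, -0.5]
gripper_width: 58.9
```

```bash
python3 look.py r1 75; python3 st.py 471.6 -22 35
```

```text
t 7.88 p [472.3847 -20.8499  66.6115] jawdeg -85.06 tilt 0.03 F [ 0.0151 -0.2047 -0.5422] Ftool [ 0.2054  0.5421 -0.0028] w 58.91
top [328.8 283.7] crop off 253 208
scene [354.  209.8] crop off 278 134
t 7.97 p [472.3358 -20.6923  66.538 ] jawdeg -85.01 tilt 0.02 F [0.6158 0.0967 0.2578] Ftool [-0.0429 -0.2577  0.6219] w 58.78
delta tool m [ 0.0013  0.0315 -0.0009]
```

View pics/scenec_r1.png

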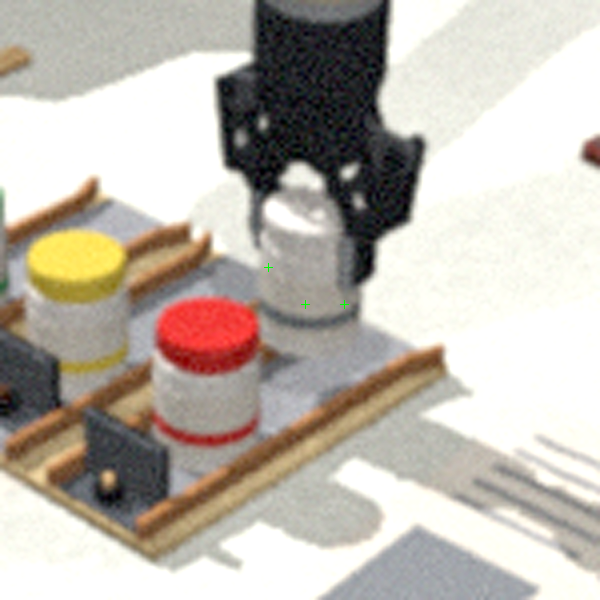

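View pics/topc_r1.png

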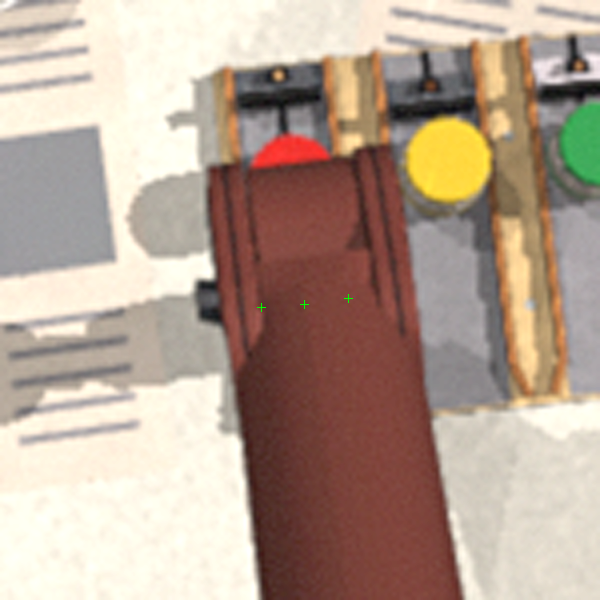

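```bash
python3 - <<'E'
from h import *
np.set_printoptions(suppress=True,precision=2)
print("red pred",proj('scene',[556.3,-14.3,94]),proj('scene',[556.3,-14.3,50]))
for y in(-24,-20.8,-17):print(y,proj('scene',[470.7,y,134]),proj('scene',[470.7,y,90]))
print("red obs top c",278+(208)/4-.4,134+(328)/4-.4)
E
python3 - <<'E'
import cv2
im=cv2.imread('pics/scene_r1.png')
c=cv2.resize(im[165:255,305:385],None,fx=7,fy=6.6,interpolation=cv2.INTER_CUBIC)
cv2.imwrite('pics/r1z.png',cv2.convertScaleAbs(cv2.resize(im[165:255,305:385],None,fx=6.5,fy=6.5,interpolation=cv2.INTER_CUBIC),alpha=1.3))
E
```

```text
red pred [329.46 213.74] [329.21 230.02]
-24 [354.64 184.06] [353.93 200.53]
-20.8 [355.61 184.59] [354.89 201.07]
-17 [356.77 185.21] [356.03 201.71]
red obs top c 329.6 215.6
```

View pics/r1z.png

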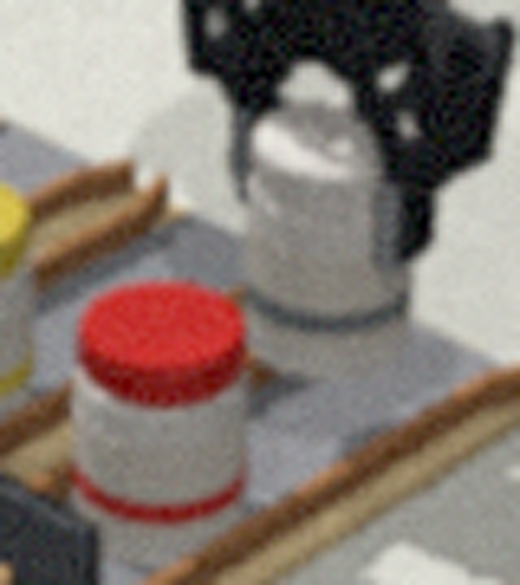

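Emit:
servo_tool(
  increments="0.0013 0.01 -0.001 0 0.3; 0 0.01 0 0 0.3; 0 0.008 0 0 0.3; 0 0.003 0 0 0.3; 0 0 0 0 0.3; 0 0 0 0 0.3",
)

```text
clock: 8.72
eef_pos: [471.5, -23.2, 35.8]
tcp_rot: [0.521, -0.521, 0.478, -0.478]
force: [-0.1, -0.6, -0.8]
gripper_width: 58.8
```

```bash
python3 avg.py 4 r2
python3 - <<'E'
import cv2
im=cv2.imread('pics/r2.png')
cv2.imwrite('pics/r2z.png',cv2.convertScaleAbs(cv2.resize(im[165:255,305:395],None,fx=6.5,fy=6.5,interpolation=cv2.INTER_CUBIC),alpha=1.3))
E
```

```text
mean [-0.2029  0.719  -1.0377] sd [0.8846 0.6719 0.16  ] sem [0.4423 0.3359 0.08  ]
eff [ -0.01   -44.3953  -2.2384 -33.5422   0.0134   0.0017   0.0002] [0.0034 0.0612 0.0029 0.0365 0.0002 0.0011 0.0003]
t 8.93 p [471.4371 -23.2792  35.7509] jawdeg -85.11 tilt 0.03 F [ 0.7998  0.6208 -0.934 ] Ftool [-0.5504  0.9343  0.8494] w 58.81
```

View pics/r2z.png

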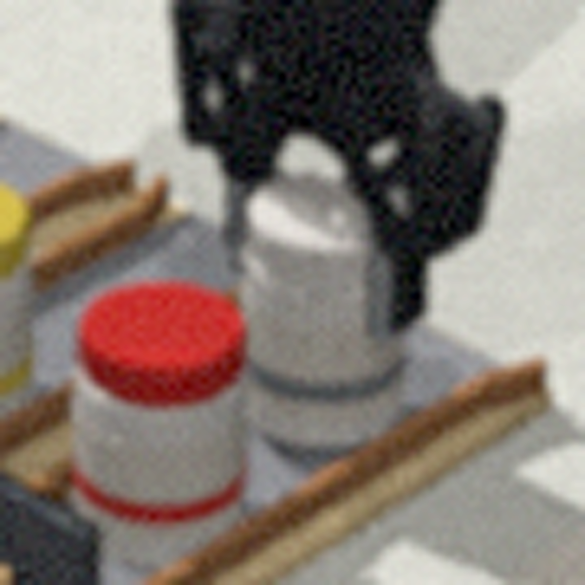

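Emit:
servo_tool(
  increments="-0.001 0.003 0 0 0.3; 0 0.003 0 0 0.3; 0 0.0015 0 0 0.3; 0 0 0 0 0.3; 0 0 0 0 0.3",
)

```text
clock: 9.55
eef_pos: [471.2, -22.2, 28.0]
tcp_rot: [0.521, -0.521, 0.478, -0.478]
force: [0.1, 0.3, -1.2]
gripper_width: 58.9
```

```bash
python3 avg.py 4
```

```text
mean [-0.4202  0.5973 -1.3434] sd [0.3646 0.1697 0.8266] sem [0.1823 0.0848 0.4133]
eff [ -0.0037 -44.8779  -2.372  -33.1099   0.0134   0.0029   0.0002] [0.002  0.0209 0.0009 0.0162 0.0002 0.0007 0.0001]
t 9.75 p [471.2016 -22.2442  28.0728] jawdeg -85.11 tilt 0.0 F [-0.1262  0.392  -2.1676] Ftool [-0.4013  2.1676 -0.0925] w 58.51
```

Emit:
servo_tool(
  increments="0 0.0008 0 0 0.3; 0 0.0005 0 0 0.3; 0 0 0 0 0.3; 0 0 0 0 0.3",
)

```text
clock: 10.25
eef_pos: [471.2, -22.2, 26.7]
tcp_rot: [0.521, -0.521, 0.478, -0.478]
force: [0.2, 0.7, -1.7]
gripper_width: 58.7
```

```bash
python3 avg.py 4
```

```text
mean [ 0.2701 -0.1503 -1.0209] sd [0.549  0.3822 0.4293] sem [0.2745 0.1911 0.2146]
eff [ -0.0001 -44.9928  -2.3961 -33.0441   0.0134   0.0028   0.    ] [0.0005 0.005  0.001  0.0045 0.0002 0.0001 0.0001]
t 10.45 p [471.1832 -22.2178  26.7252] jawdeg -85.11 tilt 0.0 F [ 0.1667 -0.2369 -1.4448] Ftool [0.2503 1.4448 0.1459] w 58.64
```

Emit:
servo_tool(
  increments="0 0.0005 0 0 0.3; 0 0.0004 0 0 0.3; 0 0 0 0 0.3",
)

```text
clock: 10.82
eef_pos: [471.6, -22.2, 26.4]
tcp_rot: [0.521, -0.521, 0.478, -0.478]
force: [-2.1, 0.4, 6.5]
gripper_width: 58.9
```

```bash
python3 avg.py 4
```

```text
mean [-1.2183  0.5106  6.5168] sd [0.2295 0.446  0.2512] sem [0.1148 0.223  0.1256]
eff [  0.0168 -42.0385  -2.1638 -31.3095   0.0568  -0.6099   0.0106] [0.0013 0.0053 0.0007 0.0009 0.0003 0.0009 0.0002]
t 11.03 p [471.648  -22.2101  26.4213] jawdeg -85.1 tilt 0.05 F [-0.9225  0.0552  6.1915] Ftool [-0.1322 -6.1923 -0.909 ] w 58.87
```

Emit:
servo_tool(
  increments="0 -0.0005 0 0 0.3; 0 0 0.004 0 0.3; 0 0 0.006 0 0.3; 0 0 0.006 0 0.3; 0 0 0.004 0 0.3; 0 0 0.003 0 0.3; 0 0 0.002 0 0.3; 0 0 0.002 0 0.3; 0 0 0.001 0 0.3; 0 0 0 0 0.3",
)

```text
clock: 12.28
eef_pos: [499.6, -19.8, 26.5]
tcp_rot: [0.521, -0.521, 0.478, -0.478]
force: [-1.1, -0.2, 4.3]
gripper_width: 58.4
```

```bash
python3 look.py r3 60
```

```text
t 12.28 p [499.5578 -19.7688  26.4502] jawdeg -85.1 tilt 0.02 F [-1.1134 -0.2083  4.3415] Ftool [ 0.1122 -4.342  -1.1255] w 58.38
top [328.1 275. ] crop off 268 215
scene [345.4 228.4] crop off 285 168
```

View pics/scenec_r3.png

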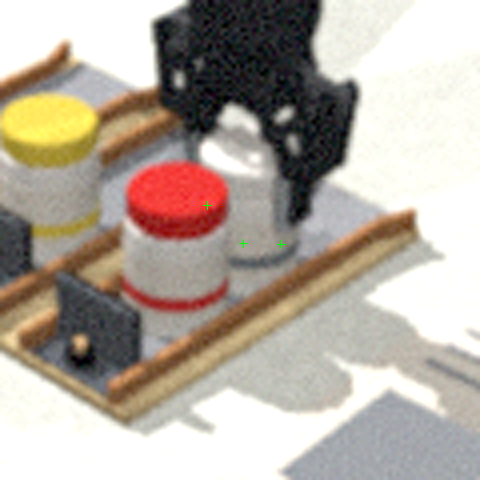

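Emit:
servo_tool(
  increments="0 -0.0003 0.002 0 0.3; 0 0 0.002 0 0.3; 0 0 0.002 0 0.3; 0 0 0.002 0 0.3; 0 0 0.002 0 0.3; 0 0 0 0 0.3",
)

```text
clock: 13.12
eef_pos: [509.3, -18.9, 26.5]
tcp_rot: [0.521, -0.521, 0.478, -0.478]
force: [0.8, -0.4, 0.1]
gripper_width: 58.5
```

```bash
python3 look.py r4 60
```

```text
t 13.12 p [509.2564 -18.9014  26.5144] jawdeg -85.1 tilt 0.02 F [ 0.756  -0.429   0.1446] Ftool [ 0.492  -0.1445  0.7167] w 58.53
top [327.7 271.6] crop off 267 211
scene [342.6 230.1] crop off 282 170
```

View pics/scenec_r4.png

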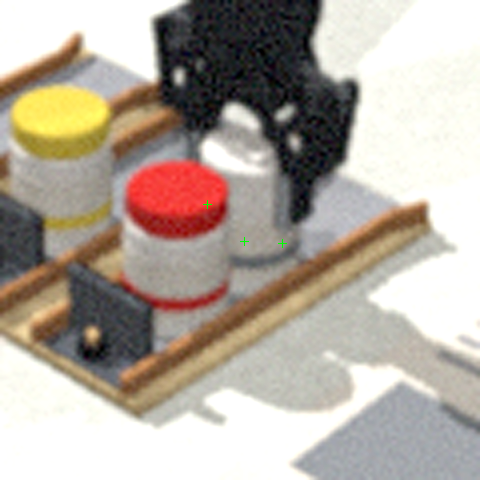

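Emit:
servo_tool(
  increments="0 0 0.0015 0 0.3; 0 0 0.0015 0 0.3; 0 0 0.0015 0 0.3; 0 0 0.0015 0 0.3; 0 0 0 0 0.3",
)

```text
clock: 13.85
eef_pos: [515.2, -18.4, 26.6]
tcp_rot: [0.521, -0.521, 0.478, -0.478]
force: [0.0, 0.3, -1.0]
gripper_width: 58.7
```

Emit:
servo_tool(
  increments="0 0 0.001 0 0.3; 0 0 0.001 0 0.3; 0 0 0.001 0 0.3; 0 0 0 0 0.3",
)

```text
clock: 14.35
eef_pos: [518.1, -18.2, 26.6]
tcp_rot: [0.521, -0.521, 0.478, -0.478]
force: [-0.2, -0.0, -1.1]
gripper_width: 58.6
```

Emit:
servo_tool(
  increments="0 0 0.001 0 0.3; 0 0 0.001 0 0.3; 0 0 0 0 0.3",
)

```text
clock: 14.72
eef_pos: [520.1, -18.0, 26.6]
tcp_rot: [0.521, -0.521, 0.478, -0.478]
force: [-0.0, 0.5, -0.6]
gripper_width: 58.9
```

```bash
python3 look.py r5 60
```

```text
t 14.72 p [520.1198 -18.049   26.6443] jawdeg -85.1 tilt 0.01 F [-0.0034  0.5493 -0.5836] Ftool [-0.5476  0.5837  0.0434] w 58.92
top [327.3 267.7] crop off 267 207
scene [339.5 231.9] crop off 279 171
```

View pics/scenec_r5.png

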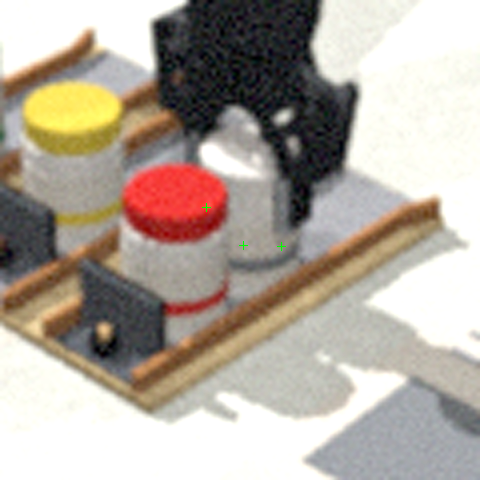

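View pics/topc_r5.png

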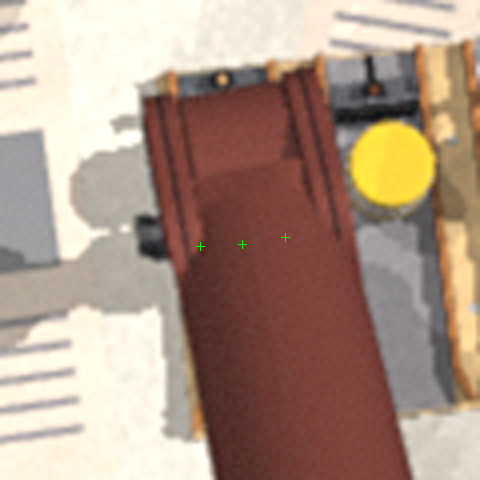

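Emit:
servo_tool(
  increments="0 0.0001 0.001 0 0.3; 0 0 0.001 0 0.3; 0 0 0 0 0.3",
)

```text
clock: 15.2
eef_pos: [522.1, -17.8, 26.5]
tcp_rot: [0.521, -0.521, 0.478, -0.478]
force: [-0.2, -1.2, -0.6]
gripper_width: 58.7
```

Emit:
servo_tool(
  increments="0 0 0.001 0 0.3; 0 0 0.001 0 0.3; 0 0 0 0 0.3",
)

```text
clock: 15.58
eef_pos: [524.1, -17.7, 26.5]
tcp_rot: [0.521, -0.521, 0.478, -0.478]
force: [-0.1, 0.3, -0.8]
gripper_width: 58.8
```

Emit:
servo_tool(
  increments="0 0 0.001 0 0.3; 0 0 0 0 0.3",
)

```text
clock: 15.82
eef_pos: [525.1, -17.6, 26.5]
tcp_rot: [0.521, -0.521, 0.478, -0.478]
force: [-0.7, 0.6, -0.8]
gripper_width: 58.6
```

Emit:
servo_tool(
  increments="0 0 0.0008 0 0.3; 0 0 0.0007 0 0.3; 0 0 0 0 0.3",
)

```text
clock: 16.2
eef_pos: [526.6, -17.5, 26.5]
tcp_rot: [0.521, -0.521, 0.478, -0.478]
force: [-0.3, 0.5, -0.8]
gripper_width: 59.0
```

Emit:
servo_tool(
  increments="0 0 0.001 0 0.3; 0 0 0 0 0.3",
)

```text
clock: 16.45
eef_pos: [527.6, -17.4, 26.5]
tcp_rot: [0.521, -0.521, 0.478, -0.478]
force: [-0.4, 0.2, -0.1]
gripper_width: 59.1
```

Emit:
servo_tool(
  increments="0 0 0.001 0 0.3; 0 0 0 0 0.3",
)

```text
clock: 16.7
eef_pos: [528.3, -17.4, 26.5]
tcp_rot: [-0.521, 0.521, -0.478, 0.478]
force: [-1.4, -0.3, 1.4]
gripper_width: 59.0
```

```bash
python3 look.py r6 60
```

```text
t 16.7 p [528.2527 -17.3777  26.4993] jawdeg -85.11 tilt 0.03 F [-1.3856 -0.2927  1.3822] Ftool [ 0.1735 -1.3815 -1.4062] w 58.95
top [327.  264.8] crop off 266 204
scene [337.1 233.4] crop off 277 173
```

View pics/scenec_r6.png

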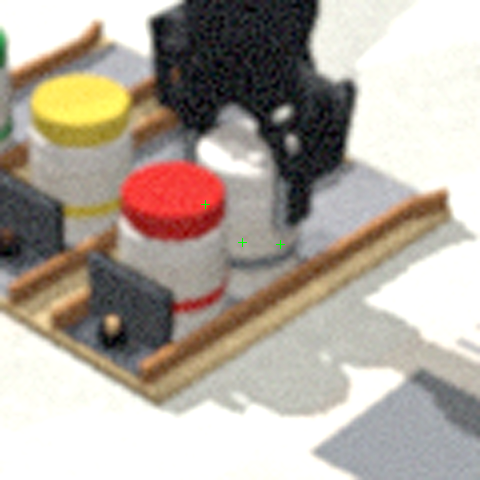

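Emit:
servo_tool(
  increments="0 0 0.0005 0 0.3; 0 0 0 0 0.3; 0 0 0 0 0.3",
)

```text
clock: 17.18
eef_pos: [528.5, -17.3, 26.5]
tcp_rot: [-0.521, 0.521, -0.478, 0.478]
force: [-6.1, -1.0, 4.8]
gripper_width: 58.7
```

```bash
python3 avg.py 3
```

```text
mean [-5.02   -0.321   4.7711] sd [0.2402 0.551  0.576 ] sem [0.1387 0.3181 0.3325]
eff [ -0.2375 -51.7916  -3.8487 -34.7463   0.1576  -1.7892   0.0106] [0.0013 0.0021 0.0006 0.0005 0.     0.0004 0.    ]
t 17.32 p [528.5237 -17.334   26.5088] jawdeg -85.11 tilt 0.05 F [-5.1974 -0.2567  5.4316] Ftool [-0.1872 -5.4273 -5.2047] w 58.98
```

Emit:
servo_tool(
  increments="0 0 0.0006 0 0.3; 0 0 0 0 0.3; 0 0 0 0 0.3",
)

```text
clock: 17.7
eef_pos: [528.8, -17.3, 26.5]
tcp_rot: [-0.52, 0.521, -0.479, 0.478]
force: [-7.0, -0.7, 5.7]
gripper_width: 58.5
```

```bash
python3 avg.py 3 r7
```

```text
mean [-6.4771 -0.3957  6.2335] sd [0.2586 0.6099 0.3238] sem [0.1493 0.3522 0.1869]
eff [ -0.3032 -51.3126  -3.8429 -35.1      0.2118  -2.3206   0.0072] [0.0015 0.0022 0.001  0.0006 0.0002 0.0005 0.0001]
t 17.85 p [528.8197 -17.2926  26.5121] jawdeg -85.11 tilt 0.08 F [-6.7279  0.2385  5.9067] Ftool [-0.8109 -5.8973 -6.6914] w 58.62
```

Emit:
servo_tool(
  increments="0 -0.0001 0.0006 0 0.3; 0 0 0.0005 0 0.3; 0 0 0 0 0.3; 0 0 0 0 0.3",
)

```text
clock: 18.35
eef_pos: [529.2, -17.3, 26.5]
tcp_rot: [-0.52, 0.522, -0.479, 0.478]
force: [-9.6, -1.1, 8.5]
gripper_width: 58.4
```

```bash
python3 avg.py 3 r7; python3 look.py r8 50
```

```text
mean [-9.4702 -0.5219  8.782 ] sd [0.3253 0.5465 0.6111] sem [0.1878 0.3155 0.3528]
eff [ -0.4492 -50.6152  -3.8648 -36.0741   0.326   -3.413    0.0049] [0.0001 0.0028 0.0003 0.0011 0.0001 0.0005 0.    ]
t 18.5 p [529.17   -17.3075  26.5031] jawdeg -85.11 tilt 0.17 F [-9.3164 -0.0411  9.4873] Ftool [-0.751  -9.4606 -9.3133] w 58.71
t 18.5 p [529.17   -17.3075  26.5031] jawdeg -85.11 tilt 0.17 F [-9.3164 -0.0411  9.4873] Ftool [-0.751  -9.4606 -9.3133] w 58.71
top [326.9 264.5] crop off 276 214
scene [336.9 233.5] crop off 286 183
```

View pics/scenec_r8.png

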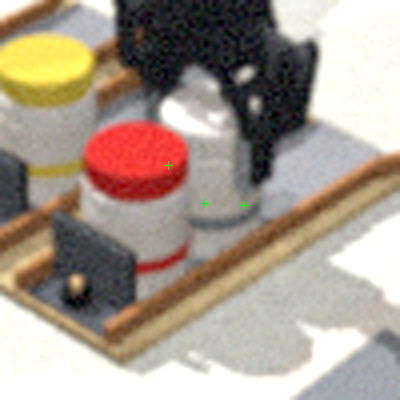

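Emit:
servo_tool(
  increments="0 -0.0003 0.0004 0 0.3; 0 0 0.0003 0 0.3; 0 0 0 0 0.3; 0 0 0 0 0.3",
)

```text
clock: 19.1
eef_pos: [529.4, -17.3, 26.6]
tcp_rot: [-0.52, 0.522, -0.479, 0.477]
force: [-10.7, 0.4, 8.4]
gripper_width: 58.5
```

```bash
python3 avg.py 4
```

```text
mean [-11.4052  -0.8243   8.8901] sd [0.833  0.4426 0.4481] sem [0.4165 0.2213 0.2241]
eff [ -0.5218 -51.1609  -3.971  -37.0355   0.361   -3.813    0.0034] [0.0011 0.0016 0.0008 0.001  0.0002 0.0003 0.0001]
t 19.3 p [529.2797 -17.3113  26.5172] jawdeg -85.11 tilt 0.23 F [-10.9788  -0.2428   8.4029] Ftool [ -0.6921  -8.3589 -10.9933] w 58.53
```

Emit:
servo_tool(
  increments="0 0 -0.0006 0 0.3; 0 0 -0.0006 0 0.3; 0 0 -0.0004 0 0.3; 0 0 0 0 0.3; 0 0 0 0 0.3",
)

```text
clock: 19.92
eef_pos: [528.8, -17.3, 26.5]
tcp_rot: [-0.52, 0.521, -0.479, 0.478]
force: [-5.5, 0.1, 3.1]
gripper_width: 58.9
```

```bash
python3 avg.py 3
```

```text
mean [-5.7126 -0.8753  2.5757] sd [0.4391 0.4395 0.1666] sem [0.2535 0.2538 0.0962]
eff [ -0.3213 -52.8892  -4.0382 -35.7161   0.1399  -1.9206   0.0015] [0.0009 0.0022 0.0006 0.0008 0.0001 0.0004 0.0001]
t 20.07 p [528.8388 -17.3269  26.54  ] jawdeg -85.11 tilt 0.1 F [-5.2772 -0.3684  2.5114] Ftool [-0.083  -2.5019 -5.2939] w 58.77
```

Emit:
servo_tool(
  increments="0 0 -0.0005 0 0.3; 0 0 -0.0003 0 0.3; 0 0 0 0 0.3; 0 0 0 0 0.3",
)

```text
clock: 20.58
eef_pos: [528.7, -17.3, 26.7]
tcp_rot: [-0.521, 0.521, -0.478, 0.478]
force: [-3.7, -0.7, -1.6]
gripper_width: 58.7
```

```bash
python3 avg.py 3
```

```text
mean [-3.7289 -0.3121 -0.8879] sd [0.9536 0.5239 0.4613] sem [0.5506 0.3025 0.2663]
eff [ -0.233  -54.5356  -4.121  -36.3623   0.1261  -1.4625   0.0035] [0.0006 0.0237 0.0003 0.0469 0.0033 0.0173 0.0004]
t 20.73 p [528.7589 -17.266   26.7883] jawdeg -85.11 tilt 0.02 F [-4.036   0.28   -0.9793] Ftool [-0.6233  0.981  -3.997 ] w 58.69
```

Emit:
servo_tool(
  increments="0 0.0001 -0.0003 0 0.3; 0 0 0 0 0.3; 0 0 0 0 0.3",
)

```text
clock: 21.1
eef_pos: [528.7, -17.3, 26.8]
tcp_rot: [0.521, -0.521, 0.478, -0.478]
force: [-2.6, -0.0, -0.9]
gripper_width: 58.8
```

```bash
python3 avg.py 3
```

```text
mean [-3.2939  0.2043 -1.8461] sd [0.286  0.0902 0.3216] sem [0.1651 0.0521 0.1857]
eff [ -0.1627 -54.6241  -4.0637 -36.1453   0.1269  -1.2534  -0.0011] [0.0022 0.0017 0.0024 0.0044 0.0005 0.0038 0.0001]
t 21.25 p [528.6727 -17.3081  26.7977] jawdeg -85.1 tilt 0.0 F [-3.1238  0.1715 -1.5318] Ftool [-0.4374  1.5317 -3.0978] w 58.64
```

Emit:
servo_tool(
  increments="0 0.0003 -0.0003 0 0.3; 0 0 0 0 0.3; 0 0 0 0 -0.5; 0 0 0 0 -0.7; 0 0 0 0 -1; 0 0 0 0 -1; 0 0 0 0 -1",
)

```text
clock: 22.12
eef_pos: [528.4, -17.3, 26.5]
tcp_rot: [0.521, -0.521, 0.478, -0.478]
force: [0.4, 0.2, 0.3]
gripper_width: 85.5
```

```bash
python3 look.py r9 50
```

```text
t 22.12 p [528.4365 -17.3303  26.5489] jawdeg -85.11 tilt 0.01 F [0.4092 0.1709 0.2739] Ftool [-0.1354 -0.2738  0.4223] w 85.55
top [327.  264.7] crop off 276 214
scene [337.1 233.4] crop off 287 183
```

View pics/scenec_r9.png

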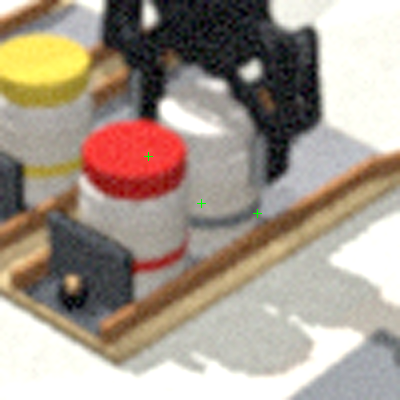

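Emit:
servo_tool(
  increments="0 -0.01 0 0 -1; 0 -0.03 0 0 -1; 0 -0.04 0 0 -1; 0 -0.03 0 0 -1; -0.04 0 -0.01 0 -1; -0.055 0 -0.01 0 -1; -0.055 0 -0.01 0 -1; -0.055 0 -0.01 0 -1; -0.055 0 -0.01 0 -1; -0.05 0 -0.005 0 -1",
)

```text
clock: 23.48
eef_pos: [446.4, 288.8, 137.5]
tcp_rot: [0.521, -0.521, 0.478, -0.478]
force: [1.2, -1.1, 0.3]
gripper_width: 85.0
```

Emit:
servo_tool(
  increments="-0.035 0.02 -0.002 0 -1; 0 0.01 0 0 -1; 0 0 0 0 -1",
)

```text
clock: 23.85
eef_pos: [442.0, 320.5, 106.1]
tcp_rot: [-0.52, 0.521, -0.478, 0.478]
force: [-0.2, -1.2, 0.2]
gripper_width: 85.4
```

```bash
python3 avg.py 12 l0; python3 look.py l1 75; python3 st.py 442.5 322 80
```

```text
mean [-0.2662 -0.0458  0.0564] sd [0.4646 0.3549 0.4972] sem [0.1341 0.1024 0.1435]
eff [ -0.1431 -49.7856  -6.2989 -36.7553   0.0111  -0.0002   0.0038] [0.3456 0.3545 0.1639 0.1881 0.0123 0.0213 0.0115]
t 24.45 p [442.1862 321.4893 106.615 ] jawdeg -85.11 tilt 0.01 F [-0.5255 -0.1514  0.1209] Ftool [ 0.1061 -0.1209 -0.5365] w 85.41
t 24.45 p [442.1862 321.4893 106.615 ] jawdeg -85.11 tilt 0.01 F [-0.5255 -0.1514  0.1209] Ftool [ 0.1061 -0.1209 -0.5365] w 85.41
top [199.7 296.8] crop off 124 221
scene [485.7 257.1] crop off 410 182
t 24.55 p [442.1319 321.5449 106.5348] jawdeg -85.1 tilt 0.0 F [ 0.263   0.3184 -0.0112] Ftool [-0.2948  0.0112  0.2892] w 85.56
delta tool m [-0.0004  0.0265  0.0004]
```

View pics/scenec_l1.png

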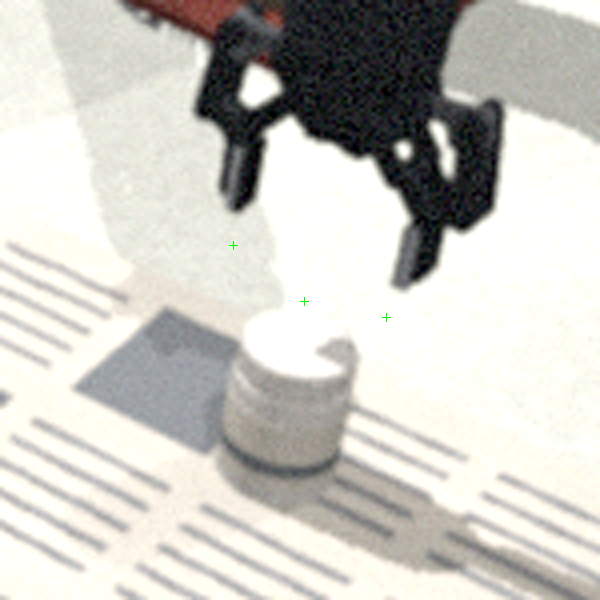

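View pics/top_l1.png

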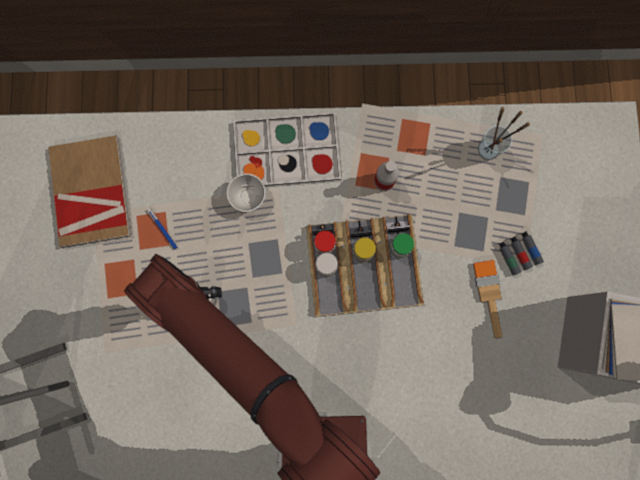

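Run:
```python
from h import *
import cv2
np.set_printoptions(suppress=True,precision=2)
im=cv2.imread('pics/top_l1.png')
c=cv2.resize(im[208:308,298:398],None,fx=6,fy=6,interpolation=cv2.INTER_CUBIC); cv2.imwrite('pics/l1_rack.png',cv2.convertScaleAbs(c,alpha=1.4))
hsv=cv2.cvtColor(im,cv2.COLOR_BGR2HSV)
x0,y0,x1,y1=310,225,345,258
h=hsv[y0:y1,x0:x1]; m=((h[...,0]<=8)&(h[...,1]>140)&(h[...,2]>50)).astype(np.uint8)
k,l,s,c=cv2.connectedComponentsWithStats(m); i=1+np.argmax(s[1:,4]); print(s[i],onz('top',*(c[i]+[x0,y0]),94))
```

```text
[  4   5  22  22 362] [587.22 -11.62  94.  ]
```

View pics/l1_rack.png

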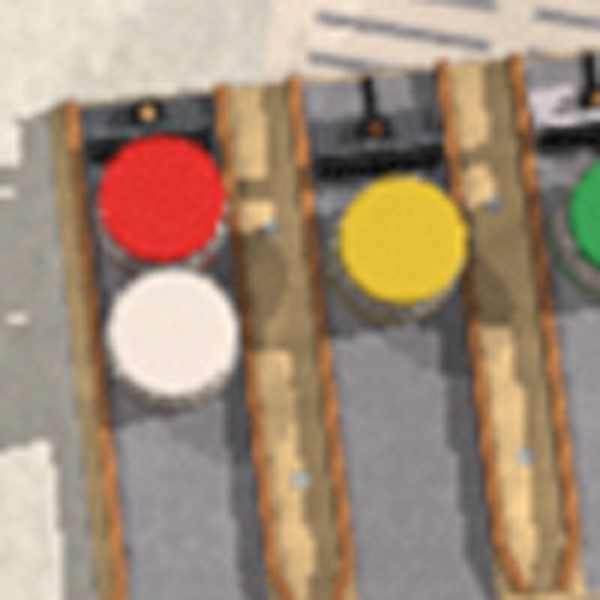

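Emit:
servo_tool(
  increments="0 0.025 0 0 -1; 0 0.025 0 0 -1; 0 0.02 0 0 -1; 0 0.02 0 0 -1; 0 0 0 0 -1; 0 0 0 0 -1",
)

```text
clock: 25.3
eef_pos: [442.4, 322.0, 17.1]
tcp_rot: [0.521, -0.521, 0.478, -0.478]
force: [-0.0, 0.8, -0.2]
gripper_width: 85.4
```

```bash
python3 look.py l2 60
```

```text
t 25.3 p [442.3947 322.0021  17.0578] jawdeg -85.09 tilt 0.04 F [-0.0264  0.8169 -0.2446] Ftool [-0.816   0.2451  0.0435] w 85.41
top [206.  298.4] crop off 146 238
scene [478.7 291.9] crop off 418 231
```

View pics/scenec_l2.png

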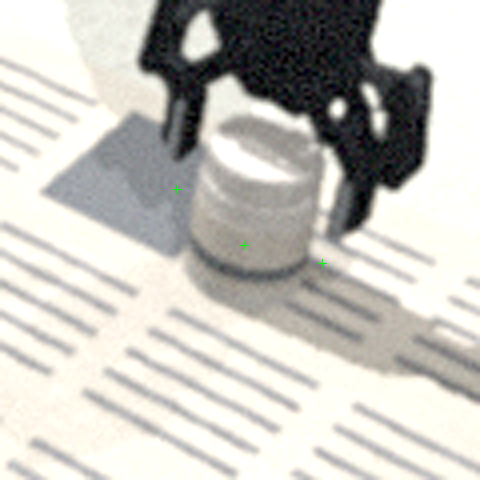

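Emit:
servo_tool(
  increments="0 0 0 0 -0.5; 0 0 0 0 -0.2; 0 0 0 0 0.1; 0 0 0 0 0.3; 0 0 0 0 0.3; 0 -0.01 0 0 0.3; 0 -0.02 0 0 0.3; 0 -0.02 0 0 0.3; 0 0 0 0 0.3; 0 0 0 0 0.3",
  squeeze=40,
)

```text
clock: 26.65
eef_pos: [442.1, 321.3, 66.4]
tcp_rot: [-0.521, 0.521, -0.478, 0.478]
force: [-0.5, 0.3, -5.4]
gripper_width: 58.7
```

```bash
python3 avg.py 16 lift2
```

```text
mean [ 0.1198  0.1473 -4.2908] sd [0.4787 0.6231 0.4601] sem [0.1197 0.1558 0.115 ]
eff [  0.0093 -54.1696  -7.5205 -36.9928   0.0171   0.0012  -0.0003] [0.0149 0.2522 0.0485 0.1552 0.002  0.0078 0.0012]
t 27.45 p [442.1315 321.5435  66.5373] jawdeg -85.11 tilt 0.0 F [ 0.841  -0.0168 -4.7213] Ftool [0.0886 4.7213 0.8363] w 58.9
```

View pics/lift2.png

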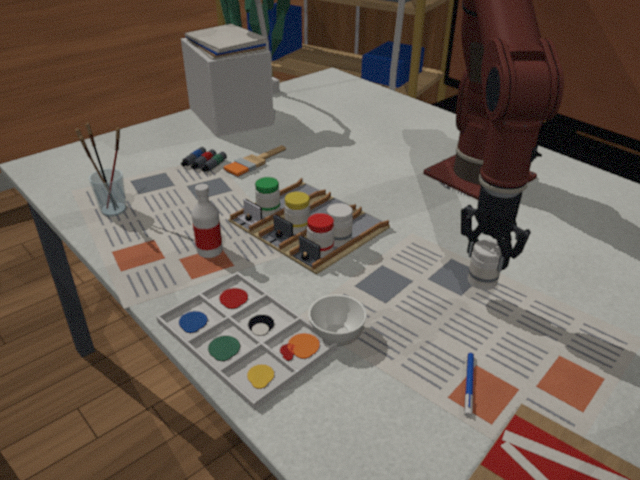

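Emit:
servo_tool(
  increments="0 -0.02 0 0 0.3; 0 -0.03 0 0 0.3; 0.02 -0.02 0 0 0.3; 0.04 0 -0.001 0 0.3; 0.05 0 -0.001 0 0.3; 0.05 0 -0.001 0 0.3; 0.05 0 -0.001 0 0.3; 0.05 0 0 0 0.3; 0.05 0 0 0 0.3; 0.05 0 0 0 0.3",
)

```text
clock: 28.7
eef_pos: [469.4, -38.8, 138.3]
tcp_rot: [0.522, -0.521, 0.477, -0.479]
force: [1.3, -0.2, -4.3]
gripper_width: 58.8
```

Emit:
servo_tool(
  increments="0.05 0 0 0 0.3; 0.05 0 0 0 0.3; 0.04 0 0 0 0.3; 0.03 0 0 0 0.3; 0.02 0 0 0 0.3; 0 0 0 0 0.3; 0 0 0 0 0.3",
)

```text
clock: 29.58
eef_pos: [485.4, -225.5, 136.9]
tcp_rot: [0.521, -0.521, 0.478, -0.478]
force: [0.3, 0.6, -4.0]
gripper_width: 58.7
```

```bash
python3 st.py 485 -233.8 66; python3 look.py g1 75
```

```text
t 29.57 p [ 485.4071 -225.4956  136.8554] jawdeg -85.02 tilt 0.04 F [ 0.2535  0.5653 -4.0054] Ftool [-0.5385  4.0058  0.3001] w 58.7
delta tool m [ 0.0083  0.0708 -0.0012]
t 29.57 p [ 485.4071 -225.4956  136.8554] jawdeg -85.02 tilt 0.04 F [ 0.2535  0.5653 -4.0054] Ftool [-0.5385  4.0058  0.3001] w 58.7
top [407.5 275. ] crop off 332 200
scene [293.9 154.4] crop off 218 79
```

View pics/scenec_g1.png

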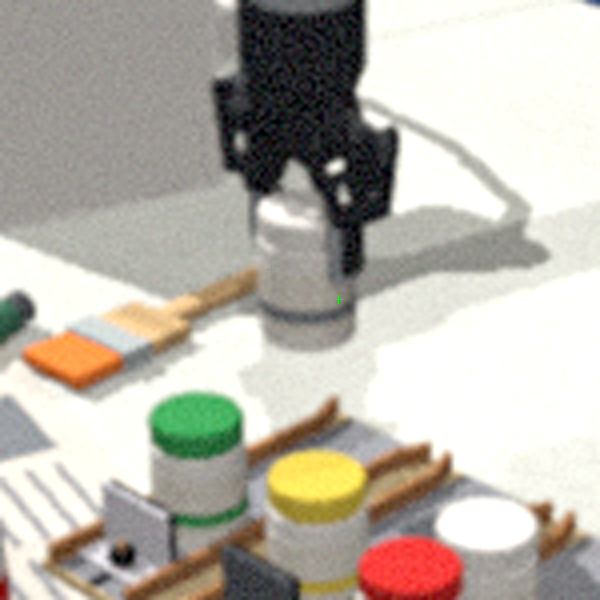

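Descend to just above strip height and check the alignment.

Emit:
servo_tool(
  increments="0.008 0.02 -0.001 0 0.3; 0 0.03 0 0 0.3; 0 0.02 0 0 0.3; 0 0.015 0 0 0.3; 0 0 0 0 0.3; 0 0 0 0 0.3",
)

```text
clock: 30.42
eef_pos: [485.4, -234.9, 52.4]
tcp_rot: [0.521, -0.521, 0.478, -0.478]
force: [-0.9, 0.4, -4.2]
gripper_width: 58.5
```

```bash
python3 look.py g2 75; python3 st.py 485 -233.8 36
python3 - <<'E'
from h import *
np.set_printoptions(suppress=True,precision=2)
for p in [(574.6,-222.9,94),(574.6,-226,94),(574.6,-226,30),(574.6,-222.9,30)]: print(p,proj('scene',p))
E
```

```text
t 30.43 p [ 485.3995 -234.8686   52.3526] jawdeg -85.09 tilt 0.07 F [-0.8942  0.3875 -4.227 ] Ftool [-0.4647  4.2258 -0.8623] w 58.47
top [406.6 277.7] crop off 331 202
scene [292.3 182.7] crop off 217 107
t 30.52 p [ 485.4604 -235.0896   52.4999] jawdeg -85.1 tilt 0.09 F [ 0.1938 -1.0885 -4.4146] Ftool [1.0976 4.4156 0.0939] w 58.46
delta tool m [-0.0013  0.0165 -0.0004]
(574.6, -222.9, 94) [266.52 181.5 ]
(574.6, -226, 94) [265.76 181.02]
(574.6, -226, 30) [267.01 203.42]
(574.6, -222.9, 30) [267.76 203.91]
```

View pics/scenec_g2.png

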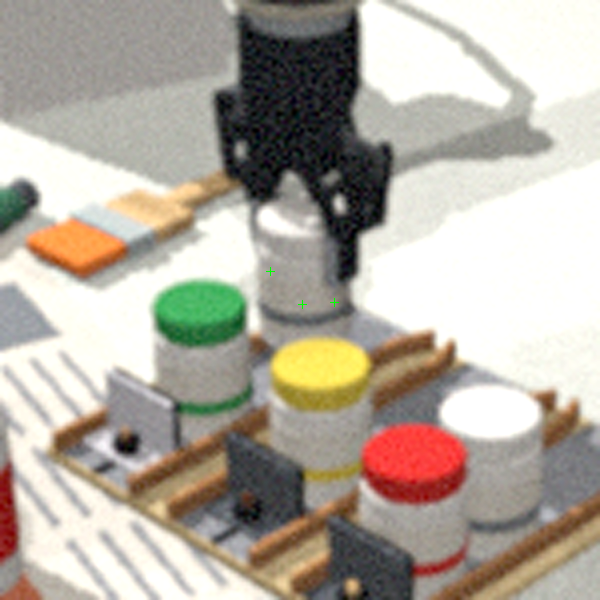

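View pics/topc_g2.png

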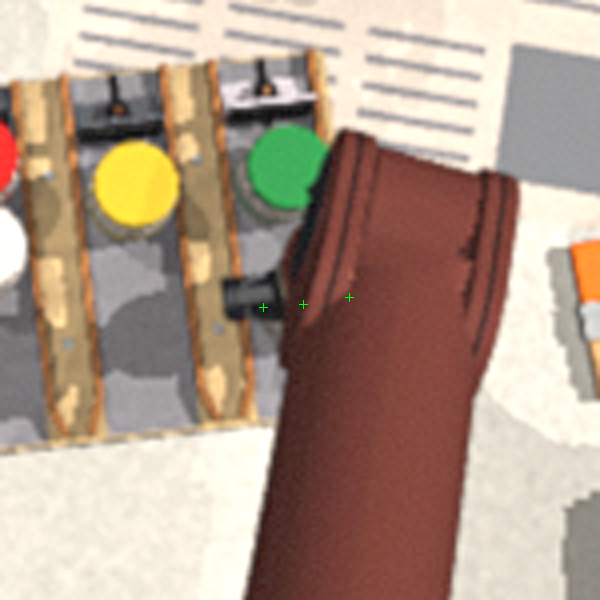

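Run:
```python
from h import *
import cv2
t=cv2.imread("pics/top0.png")
c=cv2.resize(t[248:322,364:438],None,fx=8,fy=8,interpolation=cv2.INTER_CUBIC); cv2.imwrite("pics/top_grn8.png",cv2.convertScaleAbs(c,alpha=1.6))
```

```text
(no output)
```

View pics/top_grn8.png

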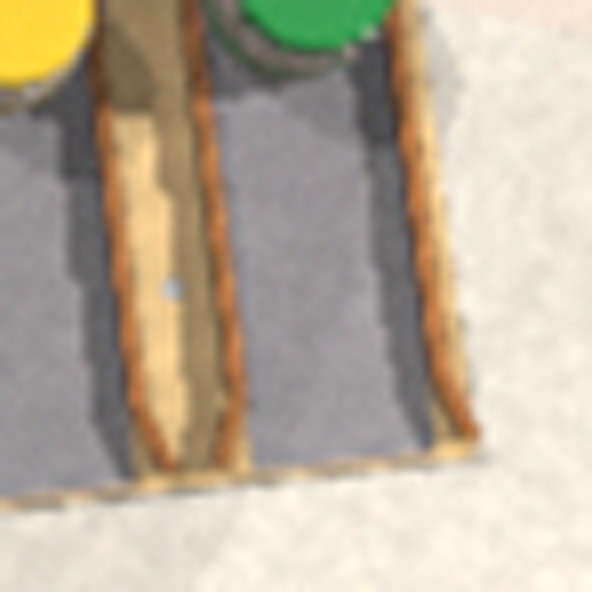

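```bash
python3 - <<'E'
from h import *
np.set_printoptions(suppress=True,precision=2)
p=onz('top',404.4,278.8,22);print(p, "lane pred y", -228.5+(p[0]-546.5)*.0857)
E
python3 st.py 485 -233.6 36
```

```text
[ 484.79 -233.03   22.  ] lane pred y -233.78830778886808
t 30.52 p [ 485.4604 -235.0896   52.4999] jawdeg -85.1 tilt 0.09 F [ 0.1938 -1.0885 -4.4146] Ftool [1.0976 4.4156 0.0939] w 58.46
delta tool m [-0.0015  0.0165 -0.0004]
```

Emit:
servo_tool(
  increments="-0.0016 0.003 0 0 0.3; 0 0.006 0 0 0.3; 0 0.006 0 0 0.3; 0 0.004 0 0 0.3; 0 0.002 0 0 0.3; 0 0 0 0 0.3; 0 0 0 0 0.3",
)

```text
clock: 31.4
eef_pos: [484.7, -233.3, 30.7]
tcp_rot: [0.521, -0.521, 0.478, -0.478]
force: [0.1, -0.0, -4.2]
gripper_width: 59.1
```

```bash
python3 avg.py 3 g3
```

```text
mean [-0.2045  0.6297 -4.1024] sd [0.3878 0.685  0.2828] sem [0.2239 0.3955 0.1633]
eff [ -0.0018 -57.1573  -1.8671 -35.3246   0.0138   0.0002   0.0001] [0.0004 0.0348 0.0022 0.0232 0.0002 0.0014 0.0001]
t 31.55 p [ 484.7107 -233.3054   30.6562] jawdeg -85.11 tilt 0.01 F [ 0.1839  0.0228 -3.8246] Ftool [-0.0074  3.8247  0.1844] w 58.63
```

Emit:
servo_tool(
  increments="0 0.0015 0 0 0.3; 0 0.001 0 0 0.3; 0 0.0005 0 0 0.3; 0 0 0 0 0.3; 0 0 0 0 0.3",
)

```text
clock: 32.17
eef_pos: [484.6, -233.2, 27.5]
tcp_rot: [0.521, -0.521, 0.478, -0.478]
force: [-0.4, 0.5, -4.8]
gripper_width: 58.9
```

```bash
python3 avg.py 3 g3
```

```text
mean [ 0.446  -0.1146 -4.2742] sd [0.4338 0.6076 0.1297] sem [0.2505 0.3508 0.0749]
eff [ -0.0026 -57.3671  -1.8901 -35.1792   0.0138   0.0008   0.    ] [0.0011 0.0071 0.001  0.0058 0.     0.0004 0.0001]
t 32.33 p [ 484.647  -233.2419   27.5302] jawdeg -85.1 tilt 0.0 F [ 0.4041  0.5386 -4.2197] Ftool [-0.5021  4.2198  0.4485] w 58.96
```

Emit:
servo_tool(
  increments="0 0.0005 0 0 0.3; 0 0 0 0 0.3; 0 0 0 0 0.3",
)

```text
clock: 32.7
eef_pos: [484.7, -233.3, 27.2]
tcp_rot: [0.521, -0.521, 0.478, -0.478]
force: [-1.1, 0.0, -1.3]
gripper_width: 58.4
```

Emit:
servo_tool(
  increments="0 0.0003 0 0 0.3; 0 0 0 0 0.3; 0 0 0 0 0.3",
)

```text
clock: 33.08
eef_pos: [484.9, -233.3, 27.1]
tcp_rot: [0.521, -0.521, 0.478, -0.478]
force: [-3.3, 1.1, 5.2]
gripper_width: 58.5
```

Emit:
servo_tool(
  increments="0 -0.0005 0 0 0.3; 0 0 0.004 0 0.3; 0 0 0.006 0 0.3; 0 0 0.006 0 0.3; 0 0 0.004 0 0.3; 0 0 0.003 0 0.3; 0 0 0.002 0 0.3; 0 0 0 0 0.3; 0 0 0 0 0.3",
)

```text
clock: 34.2
eef_pos: [509.8, -231.0, 27.2]
tcp_rot: [0.521, -0.521, 0.478, -0.478]
force: [1.2, -0.3, -1.1]
gripper_width: 58.6
```

```bash
python3 avg.py 3; python3 look.py g4 60
```

```text
mean [ 1.1164  0.5626 -1.0274] sd [0.7837 0.2261 0.2169] sem [0.4525 0.1306 0.1252]
eff [  0.2301 -58.3939  -1.8763 -33.4382   0.0515   0.3245  -0.0088] [0.0179 0.0133 0.0146 0.0058 0.0066 0.0028 0.0002]
t 34.35 p [ 509.5985 -231.0666   27.185 ] jawdeg -85.1 tilt 0.01 F [ 2.0141  0.4708 -1.2505] Ftool [-0.2972  1.251   2.0466] w 58.74
t 34.35 p [ 509.5985 -231.0666   27.185 ] jawdeg -85.1 tilt 0.01 F [ 2.0141  0.4708 -1.2505] Ftool [-0.2972  1.251   2.0466] w 58.74
top [403.6 269.8] crop off 343 209
scene [286.1 194.9] crop off 226 134
```

View pics/scenec_g4.png

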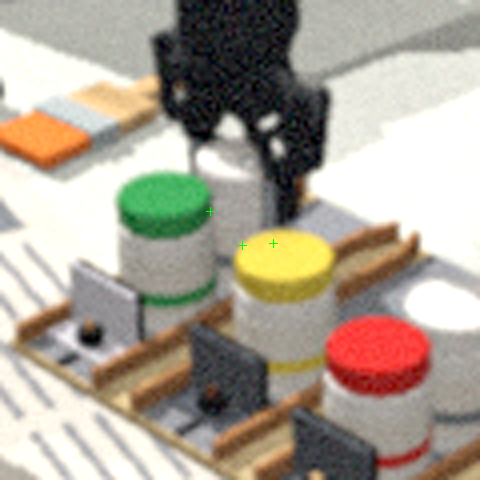

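Emit:
servo_tool(
  increments="0 0 0.0015 0 0.3; 0 0 0.0015 0 0.3; 0 0 0.0015 0 0.3; 0 0 0.0015 0 0.3; 0 0 0 0 0.3",
)

```text
clock: 35.08
eef_pos: [515.5, -230.6, 27.2]
tcp_rot: [-0.521, 0.521, -0.478, 0.478]
force: [-2.1, -1.2, 1.4]
gripper_width: 58.8
```

Emit:
servo_tool(
  increments="0 0 0.001 0 0.3; 0 0 0.001 0 0.3; 0 0 0.001 0 0.3; 0 0 0 0 0.3",
)

```text
clock: 35.58
eef_pos: [518.7, -230.3, 27.2]
tcp_rot: [0.521, -0.521, 0.478, -0.478]
force: [-2.0, -0.6, 0.8]
gripper_width: 58.5
```

Emit:
servo_tool(
  increments="0 0 0.001 0 0.3; 0 0 0.001 0 0.3; 0 0 0 0 0.3",
)

```text
clock: 35.95
eef_pos: [520.6, -230.1, 27.2]
tcp_rot: [0.521, -0.521, 0.478, -0.478]
force: [-2.3, 0.4, 2.2]
gripper_width: 58.6
```

```bash
python3 avg.py 3; python3 look.py g5 60
```

```text
mean [-1.86   -0.6823  1.3168] sd [0.3878 0.6458 0.2974] sem [0.2239 0.3729 0.1717]
eff [ -0.5684 -59.1922  -2.7689 -34.3261  -0.2224  -0.4949   0.0143] [0.0351 0.0675 0.0286 0.0302 0.007  0.0476 0.0008]
t 36.1 p [ 520.6525 -230.1549   27.2014] jawdeg -85.1 tilt 0.02 F [-1.4418 -1.3529  1.5514] Ftool [ 1.2248 -1.5519 -1.5517] w 58.7
t 36.1 p [ 520.6525 -230.1549   27.2014] jawdeg -85.1 tilt 0.02 F [-1.4418 -1.3529  1.5514] Ftool [ 1.2248 -1.5519 -1.5517] w 58.7
top [403.1 265.9] crop off 343 205
scene [283.  196.5] crop off 222 136
```

View pics/scenec_g5.png

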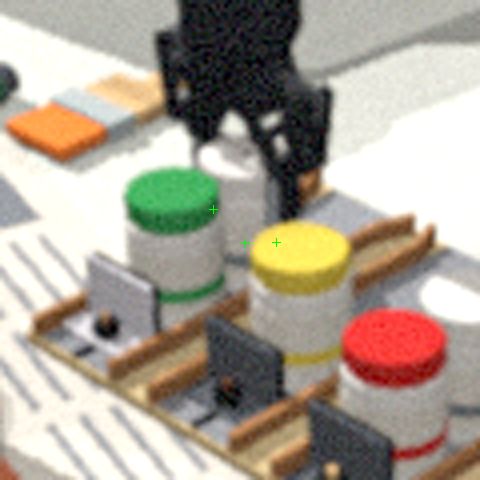

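Emit:
servo_tool(
  increments="0 0 0.001 0 0.3; 0 0 0.001 0 0.3; 0 0 0 0 0.3",
)

```text
clock: 36.58
eef_pos: [522.6, -230.0, 27.2]
tcp_rot: [0.521, -0.521, 0.478, -0.478]
force: [-2.1, 0.3, 1.3]
gripper_width: 58.7
```

Emit:
servo_tool(
  increments="0 0 0.0008 0 0.3; 0 0 0.0008 0 0.3; 0 0 0 0 0.3",
)

```text
clock: 36.95
eef_pos: [524.2, -229.8, 27.2]
tcp_rot: [0.521, -0.521, 0.478, -0.478]
force: [-2.5, -1.3, 1.5]
gripper_width: 58.9
```

Emit:
servo_tool(
  increments="0 0 0.001 0 0.3; 0 0 0 0 0.3",
)

```text
clock: 37.2
eef_pos: [525.2, -229.8, 27.2]
tcp_rot: [0.521, -0.521, 0.478, -0.478]
force: [-2.1, -0.3, 1.6]
gripper_width: 58.8
```

Emit:
servo_tool(
  increments="0 0 0.001 0 0.3; 0 0 0 0 0.3",
)

```text
clock: 37.45
eef_pos: [526.2, -229.7, 27.2]
tcp_rot: [0.521, -0.521, 0.478, -0.478]
force: [-2.4, -0.3, 1.3]
gripper_width: 58.3
```

Emit:
servo_tool(
  increments="0 0 0.0008 0 0.3; 0 0 0.0008 0 0.3; 0 0 0 0 0.3",
)

```text
clock: 37.83
eef_pos: [527.8, -229.5, 27.2]
tcp_rot: [0.521, -0.521, 0.478, -0.478]
force: [-2.3, -0.3, 1.3]
gripper_width: 58.7
```

Emit:
servo_tool(
  increments="0 0 0.0008 0 0.3; 0 0 0.0008 0 0.3; 0 0 0 0 0.3",
)

```text
clock: 38.2
eef_pos: [528.9, -229.5, 27.2]
tcp_rot: [-0.521, 0.521, -0.478, 0.478]
force: [-3.9, 0.1, 3.6]
gripper_width: 58.5
```

Emit:
servo_tool(
  increments="0 0 0.0008 0 0.3; 0 0 0.0008 0 0.3; 0 0 0 0 0.3",
)

```text
clock: 38.58
eef_pos: [529.5, -229.5, 27.2]
tcp_rot: [-0.52, 0.521, -0.479, 0.478]
force: [-9.0, 0.4, 7.5]
gripper_width: 58.8
```

```bash
python3 look.py g6 60
```

```text
t 38.58 p [ 529.4616 -229.5172   27.1823] jawdeg -85.14 tilt 0.15 F [-8.9982  0.3578  7.5391] Ftool [-1.1219 -7.516  -8.9547] w 58.79
top [402.7 262.7] crop off 342 202
scene [280.4 197.7] crop off 220 137
```

View pics/scenec_g6.png

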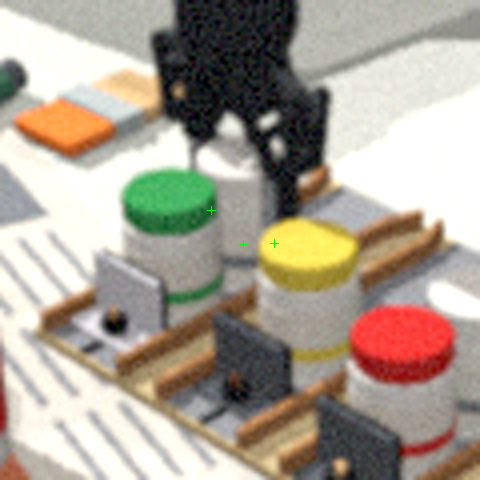

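Emit:
servo_tool(
  increments="0 -0.0004 0.0003 0 0.3; 0 0 0.0005 0 0.3; 0 0 0 0 0.3; 0 0 0 0 0.3",
)

```text
clock: 39.17
eef_pos: [529.6, -229.6, 27.2]
tcp_rot: [-0.52, 0.522, -0.479, 0.477]
force: [-10.2, 0.2, 6.9]
gripper_width: 58.5
```

```bash
python3 avg.py 3
```

```text
mean [-10.8787  -0.116    6.1817] sd [0.5099 0.7469 0.3329] sem [0.2944 0.4312 0.1922]
eff [ -2.5595 -58.836   -4.688  -37.5705  -0.8279  -3.5269  -0.0044] [0.001  0.0016 0.0009 0.0009 0.0001 0.0004 0.    ]
t 39.33 p [ 529.5702 -229.5636   27.2119] jawdeg -85.15 tilt 0.21 F [-11.1397  -0.3151   5.8268] Ftool [ -0.6314  -5.7854 -11.1478] w 58.64
```

Emit:
servo_tool(
  increments="0 -0.0002 0.0006 0 0.3; 0 0 0 0 0.3; 0 0 0 0 0.3; 0 0 0 0 0.3; 0 0 0 0 0.3",
)

```text
clock: 39.95
eef_pos: [529.8, -229.6, 27.2]
tcp_rot: [-0.52, 0.522, -0.48, 0.477]
force: [-11.8, -0.7, 6.5]
gripper_width: 58.5
```

```bash
python3 avg.py 6
```

```text
mean [-11.5622  -0.4019   6.5814] sd [0.5871 0.2126 0.5301] sem [0.2397 0.0868 0.2164]
eff [ -2.8676 -59.1571  -5.0108 -38.2111  -0.9403  -3.8449  -0.0041] [0.0004 0.0003 0.0002 0.0002 0.0002 0.0001 0.0001]
t 40.25 p [ 529.7719 -229.5384   27.2123] jawdeg -85.16 tilt 0.26 F [-11.648   -0.3179   7.1844] Ftool [ -0.6717  -7.1327 -11.6647] w 58.45
```

Emit:
servo_tool(
  increments="0 -0.0001 0.0006 0 0.3; 0 0 0 0 0.3; 0 0 0 0 0.3; 0 0 0 0 0.3; 0 0 0 0 0.3",
)

```text
clock: 40.88
eef_pos: [530.0, -229.6, 27.3]
tcp_rot: [-0.52, 0.522, -0.48, 0.477]
force: [-14.0, -0.0, 7.4]
gripper_width: 58.5
```

```bash
python3 avg.py 4
```

```text
mean [-12.922   -0.5186   6.8882] sd [0.5659 0.4544 0.8696] sem [0.2829 0.2272 0.4348]
eff [ -3.1917 -59.0326  -5.3149 -38.728   -1.0415  -4.298   -0.0062] [0.0005 0.0003 0.0005 0.     0.0002 0.0001 0.    ]
t 41.08 p [ 529.9549 -229.5742   27.2081] jawdeg -85.17 tilt 0.3 F [-13.077   -0.238    6.0661] Ftool [ -0.8697  -5.998  -13.0817] w 58.71
```

Held about 13 N at the wrist. Now ease off before opening.

Emit:
servo_tool(
  increments="0 0 -0.0006 0 0.3; 0 0 -0.0006 0 0.3; 0 0 -0.0006 0 0.3; 0 0 -0.0004 0 0.3; 0 0 0 0 0.3; 0 0 0 0 0.3",
)

```text
clock: 41.82
eef_pos: [529.5, -229.5, 27.2]
tcp_rot: [-0.52, 0.521, -0.479, 0.478]
force: [-5.7, -1.1, 0.4]
gripper_width: 58.6
```

```bash
python3 avg.py 3
```

```text
mean [-5.8409 -1.2665  0.2835] sd [0.3917 0.3568 0.6876] sem [0.2261 0.206  0.397 ]
eff [ -1.789  -61.4774  -4.1458 -36.9356  -0.6779  -1.7419   0.0118] [0.0003 0.0016 0.0004 0.0004 0.0002 0.0002 0.    ]
t 41.98 p [ 529.4921 -229.4651   27.2435] jawdeg -85.13 tilt 0.12 F [-5.7209 -1.634   0.969 ] Ftool [ 1.1418 -0.9573 -5.841 ] w 58.91
```

Emit:
servo_tool(
  increments="0 0 -0.0004 0 0.3; 0 0 -0.0003 0 0.3; 0 0 0 0 0.3; 0 0 0 0 0.3",
)

```text
clock: 42.48
eef_pos: [529.3, -229.2, 27.4]
tcp_rot: [-0.521, 0.521, -0.479, 0.478]
force: [-5.1, -0.9, -3.2]
gripper_width: 58.8
```

```bash
python3 avg.py 3
```

```text
mean [-5.1037 -0.1655 -4.1301] sd [0.5647 0.5664 0.3759] sem [0.3261 0.327  0.217 ]
eff [ -1.4732 -64.1361  -3.9606 -38.7964  -0.5195  -1.7006   0.0084] [0.0032 0.0278 0.0045 0.0162 0.0008 0.0038 0.0002]
t 42.62 p [ 529.3716 -229.1175   27.4144] jawdeg -85.1 tilt 0.08 F [-5.1742 -0.2512 -4.0449] Ftool [-0.1892  4.0511 -5.172 ] w 58.7
```

Emit:
servo_tool(
  increments="0 0.0002 -0.0003 0 0.3; 0 0.0002 -0.0003 0 0.3; 0 0 0 0 0.3; 0 0 0 0 0.3",
)

```text
clock: 43.12
eef_pos: [529.3, -229.3, 27.4]
tcp_rot: [0.521, -0.521, 0.478, -0.478]
force: [-3.5, 0.4, -4.4]
gripper_width: 58.7
```

```bash
python3 avg.py 3
```

```text
mean [-3.4707 -0.1619 -5.405 ] sd [0.3313 0.3191 0.5048] sem [0.1913 0.1843 0.2915]
eff [ -1.0226 -64.4414  -3.5175 -38.5715  -0.3397  -1.3771  -0.0043] [0.001  0.0123 0.0008 0.0092 0.0007 0.0023 0.    ]
t 43.27 p [ 529.3324 -229.3847   27.4505] jawdeg -85.1 tilt 0.01 F [-3.1184  0.1522 -5.1513] Ftool [-0.4174  5.1516 -3.0936] w 58.76
```

Emit:
servo_tool(
  increments="0 0.0003 0 0 0.3; 0 0 0 0 0.3; 0 0 0 0 0.3",
)

```text
clock: 43.65
eef_pos: [529.3, -229.5, 27.3]
tcp_rot: [-0.521, 0.521, -0.478, 0.478]
force: [-5.0, -0.1, -3.9]
gripper_width: 58.9
```

```bash
python3 avg.py 2
```

```text
mean [-5.1049 -0.1689 -3.6072] sd [0.0557 1.2198 0.0027] sem [0.0394 0.8625 0.0019]
eff [ -1.1445 -63.5969  -3.5686 -38.4753  -0.3456  -1.7251  -0.0114] [0.0007 0.0002 0.0009 0.0004 0.0001 0.0002 0.    ]
t 43.75 p [ 529.2704 -229.4757   27.3013] jawdeg -85.11 tilt 0.01 F [-5.1443  0.6936 -3.6053] Ftool [-1.1292  3.6059 -5.0662] w 58.68
```

Emit:
servo_tool(
  increments="0 0.0002 -0.0004 0 0.3; 0 0 0 0 0.3; 0 0 0 0 0.3",
)

```text
clock: 44.12
eef_pos: [529.2, -229.5, 27.2]
tcp_rot: [0.521, -0.521, 0.478, -0.478]
force: [-3.7, 0.5, -0.8]
gripper_width: 58.8
```

```bash
python3 avg.py 2
```

```text
mean [-4.223   0.2768 -0.8363] sd [0.0326 0.1414 0.5554] sem [0.0231 0.1    0.3927]
eff [ -0.7785 -62.0157  -3.1068 -37.093   -0.1809  -1.5289  -0.0125] [0.0005 0.0722 0.0058 0.0342 0.0027 0.0115 0.0003]
t 44.23 p [ 529.1973 -229.4438   27.2516] jawdeg -85.1 tilt 0.02 F [-4.1999  0.1769 -0.4436] Ftool [-0.5349  0.4418 -4.1696] w 58.59
```

Emit:
servo_tool(
  increments="0 0 -0.0003 0 0.3; 0 0 0 0 0.3; 0 0 0 0 -0.5; 0 0 0 0 -0.7; 0 0 0 0 -1; 0 0 0 0 -1; 0 0 0 0 -1",
)

```text
clock: 45.1
eef_pos: [528.7, -229.5, 27.0]
tcp_rot: [0.521, -0.521, 0.478, -0.478]
force: [-0.4, 0.4, 0.1]
gripper_width: 85.2
```

Emit:
servo_tool(
  increments="0 -0.01 0 0 -1; 0 -0.03 0 0 -1; 0 -0.05 0 0 -1; 0 -0.05 0 0 -1; 0 -0.03 0 0 -1; 0.05 0 -0.02 0 -1; 0.05 0 -0.02 0 -1; 0.05 0 -0.02 0 -1; 0.05 0 -0.02 0 -1; 0.05 0 -0.02 0 -1",
)

```text
clock: 46.35
eef_pos: [449.8, -488.7, 198.0]
tcp_rot: [0.521, -0.521, 0.478, -0.478]
force: [1.2, 0.5, -0.3]
gripper_width: 85.1
```

Emit:
servo_tool(
  increments="0.05 0 -0.02 0 -1; 0.04 0 -0.02 0 -1; 0.03 0 0 0 -1; 0 0 0 0 -1",
)

```text
clock: 46.85
eef_pos: [419.3, -612.1, 196.6]
tcp_rot: [-0.52, 0.52, -0.479, 0.479]
force: [-0.1, 0.3, -0.7]
gripper_width: 85.3
```

Run:
```python
from h import *
from st import st
from station import optics
import cv2
st()
for n,b in(('top',(210,300,300,430)),('scene',(165,285,215,405))):
    im=optics.snapshot(n)['image'];cv2.imwrite(f'pics/{n}_end.png',im)
    y0,y1,x0,x1=b;k=6 if n=='top' else 4
    cv2.imwrite(f'pics/{n}c_end.png',cv2.convertScaleAbs(cv2.resize(im[y0:y1,x0:x1],None,fx=k,fy=k,interpolation=cv2.INTER_CUBIC),alpha=1.4))
```

```text
t 46.85 p [ 419.3287 -612.0619  196.6195] jawdeg -85.26 tilt 0.05 F [-0.1011  0.3013 -0.7157] Ftool [-0.3086  0.7157 -0.0753] w 85.34
```

View pics/topc_end.png

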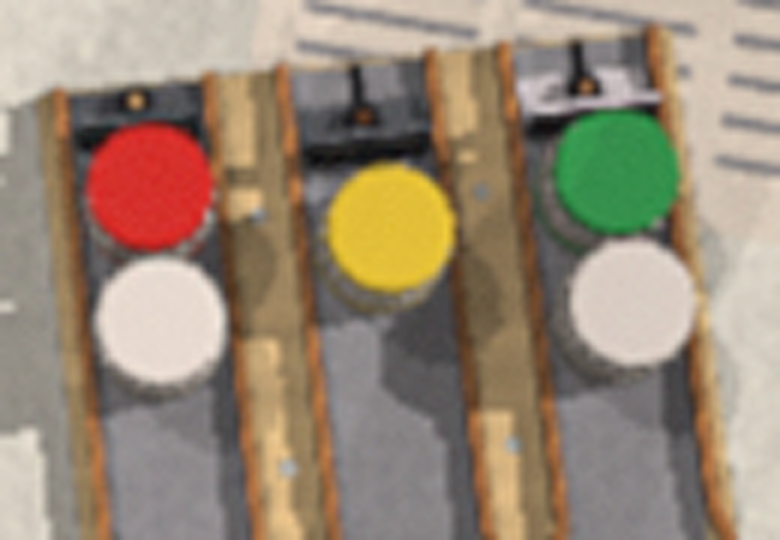

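View pics/scenec_end.png

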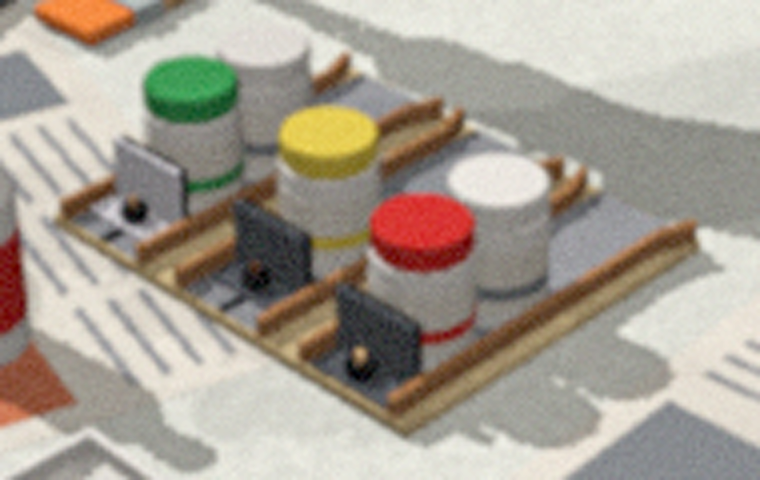

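View pics/top_end.png

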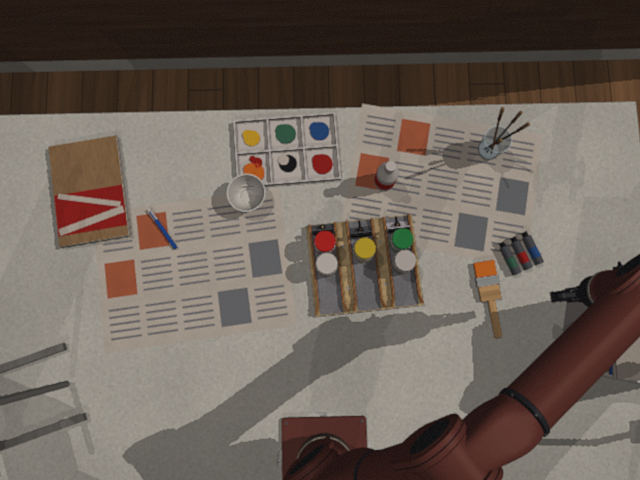

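```bash
python3 -c "
from station import manip
print(manip.job_done())"
```

```text
the job is handed in; nothing more can be done
None
```

I sorted both loose pots into their lanes and handed the job in at about 47 s, inside the 72 s limit. The hand-in reports no verdict.

- **Right-hand pot:** it weighed about 1.1 N (roughly 115 g), so it went into the red lane. I pushed the row onto the stop at about 11 N, eased the push off and opened the gripper.
- **Left-hand pot:** it weighed about 4.3 N (roughly 440 g), so it went into the green lane. I pushed it the same way at about 13 N, with a highest reading of 14 N.

These push forces are wrist readings. I estimate friction took 3–4 N of each, so the stops probably felt about 8–9 N.

**Last checks:**
- Both rows stand upright with nothing held by the robot.
- Lid centres measured about 59.6 mm apart in the red lane and about 58.5 mm in the green lane. The pots are 60 mm across, so both agree with touching within picture accuracy.
- The pictures show the yellow pot, bowl, bottle, brush and marker where they were.
- I judged that the rows rest against the stops from the force rise and the pictures. I did not measure the final gap after release.

**Disagreements:** the scene camera placed points 4–10 mm differently from the top camera. I relied on the top camera, which matched the arm's own position to about 1 mm. The open fingertips also looked about 20–30 mm higher in the scene view than the stated geometry predicts, but this did not affect the grasps.

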